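File the printing block by touch

TASK

With the fingers closed, run a fingertip along the top of the wooden rack's front rail, in one unbroken stroke, starting over the gap next to the end that carries the round knob and counting gaps, and stop over the third gap. Then push the wooden printing block that lies loose in front of the rack endways into that third gap, under the rail, until it is fully home against the back and its end is flush with the rack's front. Only touch and push: do not lift or carry the block, do not run the finger on past the third gap, and leave everything already in the rack and round it where it is.

Things in the scene. Friction and masses are not known exactly. Their poses are not given: they have to be found in the camera images.
- board: Fixed grey-topped wooden painting panel, 380 x 420 x 42 mm (x, y, z), lying flat on the worktop as a board: rack and block stand on its top, 42 mm above the worktop. Origin at the centre of its underside; it does not move.
- rack: Fixed wooden divider rack, 80 x 290 x 42 mm, on the board. Origin on the board under it; x points into the gaps, y left along their row, z up; yaw 0.05 to 0.4 rad. Mouths at x = -45 mm, back wall's inner face at x = +27 mm (72 mm deep). Six gaps, 34 mm clear, the board as floor, centres at y = +100, +60, +20, -20, -60, -100 mm, between 6 mm dividers with round noses. Cheeks at y = +-131 mm.
- rail: The rack's front rail, fixed to it: smooth wooden bar along the rack's y, 14 mm wide, 234 mm long, bridging all the gaps. Flat top 42 mm above the board, flush with the cheeks; underside 32 mm above it (headroom of the mouths). Origin on the board below the bar's middle, at rack x = -32 mm, y = 0 (bar from x = -39 to -25 mm).
- knob: Fixed round wooden knob, 22 mm in diameter and 22 mm high, on top of one end cheek of the rack (rack x = +8 mm, y = +131 or -131 mm, so at either end). Gaps are counted from its end. Origin at the centre of its foot, 42 mm above the board.
- flat_cap: Fixed flat square wooden cap, 22 x 22 x 4 mm, on the other end cheek. Origin at the centre of its underside.
- block: The loose wooden printing block to be filed: 70 x 26 x 24 mm, 0.09 kg, slanting cuts on its cork-coloured top. Origin at the centre of its underside, x along its length, both ends alike. The only block on the board in front of the rack, 15 to 40 mm off the mouths, within 0.25 rad of endways on to them. It slides under a push of about 1 N. Home in a gap its origin is at rack x = -8 mm.
- filed_block_a: Another such block, 70 x 26 x 24 mm, already filed in a gap of the rack (not a third gap); leave it. Origin at the centre of its underside.
- filed_block_b: A third such block, already filed in another gap; leave it. Origin at the centre of its underside.
- eraser: Eraser, 45 x 23 x 13 mm, lying in another gap of the rack; leave it. Origin at the centre of its underside.
- red_bowl: Small red mixing bowl, 97 mm across, 56 mm high, to the right; bystander. Origin at the centre of its underside.
- paint_tube: Half used paint tube, 29 x 107 x 20 mm, lying on the worktop to the right of the board; bystander. Origin at the centre of its underside.
- blue_tape: Roll of blue tape lying flat, 80 mm across, 19 mm high, to the right; bystander. Origin at the centre of its underside.
- bottle_grey: Grey paint bottle with blue cap, 68 mm across, 184 mm high, to the right of the board; bystander. Origin at the centre of its underside.
- jar_lid: Black screw lid, 52 mm across, 18 mm high, at the board's near right corner; bystander. Origin at the centre of its underside.

How it is judged:
By the outcome, as a careful person would: the job done as asked, in the order asked, and still so for the second after the job is handed in, with the robot touching nothing.
It also fails if it takes over 61 s, if anything falls off the work surface, if the arm or the gripper's body presses on something with over 40 N, if the wrist force passes 120 N, or if a joint passes its speed limit or range.

ROBOT

A 7-joint arm with a two-finger parallel gripper is mounted at the origin on a cart in front of the work surface, level with it; the furniture and walls round the work are solid. World frame = base frame: x ahead of the robot, y to its left, z up, the work surface at z = 0. Lengths are in m, angles in rad, forces in N, time in s.
With the tool pointing down it reaches from about 0.425 to 0.925 m from the base axis. Payload 6.8 kg.
Tool frame: the origin (TCP) lies midway between the tips of the shut fingers; the grasp point (between the pads) lies 19 mm behind it; z points along the fingers, x is the direction in which the jaws open and shut, and the axes are right-handed (so a half turn about z gives the same grasp; the last joint's range is limited). The gripper opens to 85 mm and grips with 20 to 120 N. Pads are 22 mm wide; open, the fingers measure 114 mm over their backs; the gripper's body (76 mm by 85 mm) begins 54 mm behind the grasp point. The pads swing forward as they close: fully open they stand 13 mm farther back than shut.
Start: joints at [-1.299, 0.477, 0.022, 1.555, -0.011, 1.109, -0.083], TCP at [0.25, 0.627, 0.203] pointing down, gripper open.
Joint ranges: [-2.96, 2.96], [-0.34, 2.1], [-1.41, 1.46], [0.24, 2.44], [-1.37, 4.51], [0.17, 1.92], [-2.96, 2.96]. Speed limits (rad/s): [2.39, 2.39, 3.14, 3.14, 3.14, 3.14, 3.14].

INTERFACE

Orientations are given as a unit quaternion [w, x, y, z].
In Python, from station import bot gives the robot as it stands.
- The arm moves only by the tool step_arm, never from a script. Its argument "increments" is a list of rows, each a list of 7 numbers: the shift along the tool's x, y, z in cm, then the turn, a rotation vector about the tool's x, y, z in degrees, then the closure, from 0 (fully open) to 1 (shut). A call has 1 to 20 rows; each row shifts and turns the commanded pose from where the row before left it, along the tool's axes as they then stand; what a row does not reach is not made up. A row lasts 1/10 s, in which the tool goes at most 50 mm and 8.59 degrees, less where a joint would pass 70% of its speed; a pose out of reach is approached as far as the arm can. A call is refused whole if a number of a shift passes 5 or a number of a turn 8.59, either way. A call with a gripper value outside its range is refused whole. The fingers move at their own pace and stop on an object; "squeeze" is the grip in N (left out, the last holds). Time passes only in rows, so rows that do not move let the fingers close. It gives the time, the measured TCP pose, the force and the opening at its end, in the units of the state.
- bot.get_obs(): the state, without advancing time (a new reading comes with each control period).
- bot.read_camera(name): name is "side" or "top"; returns a dict with "pixels" (384x512x3 uint8, red, green, blue), "vertical_fov" (degrees; the focal length in pixels is half the picture's height over the tangent of half this angle, whatever the lens; pixels are square), "cx", "cy" (the principal point, pixels), "k1" (the pictures are not rectified: a ray, as slopes to the right and down, at radius r is drawn at 1 + k1 r^2 times it, then the intrinsics apply), "camera_from_world" (4x4, takes a point from world to camera coordinates). Camera axes: x right, y down, z forward; pixel columns grow to the right and rows downward; lengths in m; the calibration is good to about 2 mm. A picture is of the moment at which its call begins. There is no depth.
- bot.hand_in(): hands the job in, once; it reports no verdict.
Trained networks look in a picture, given as the dict that the camera call returned (one of the last four; its "shot" number tells which), for a name from the list of things; names that differ only in an ending like _2 or _b are one class to them, and where a whole thing is asked for, a point or a joint stands for the part that bears it (a point fixed in the world has none). Each returns a list of dicts, best first, with "score" (0 to 1); they miss things now and then, are a little off and sometimes report something else, mostly with a low value. They report only what shows in the picture. A call takes as long as a camera call.
- bot.find_in(picture, query): "point" ([column, row] in pixels, amid what is visible of it).
- bot.cut_out(picture, query): "pixels" (384x512 bool, what is visible of it) and "point" ([column, row] in pixels, amid what is visible of it).
- bot.pinpoint(picture, query): "point" ([column, row] in pixels: a listed point, or the origin of a listed thing).
The state is a dict: "t": time; "q": joint angles; "joint_vel": joint speeds; "joint_torque": joint torques, N m; "eef_pos": TCP position; "tool_rot": TCP orientation; "contact_force": force on the tool from outside, world axes, zero at the start; "torque": the same for the moment, N m; "gripper_width": opening from 0.0 (shut) to 1.0 (fully open).
Only numpy, scipy, OpenCV 4.12 (cv2) and the standard library are available. Lean on these libraries where they do the work, as an engineer would, in place of code of your own. Each camera call takes 0.05 s, during which the arm holds its last target.

## Working session

There is one attempt and no reset: what is moved stays moved. The work goes in short steps, Python scripts to look and compute and a tool call to move; the robot and the scene stay as the last step left them, time stands still between calls to the robot, and variables do not carry over. Pictures are saved under pics/ and viewed, and the job is handed in when it is done.

Besides the shell and the picture viewer there is one more tool, called after ">>>" by a JSON object that holds its "name" and its "arguments". step_arm: Moves the arm, as the interface text tells. Its arguments: {"type":"object","properties":{"increments":{"type":"array"},"squeeze":{"type":"number"}},"required":["increments"]}

```bash
ls; mkdir -p pics
python3 - <<'E'
from station import bot
import cv2,pickle
o=bot.get_obs();print({k:(v if not hasattr(v,'round') else v) for k,v in o.items()})
for n in ("side","top"):
    p=bot.read_camera(n)
    cv2.imwrite(f"pics/{n}0.png",p["pixels"][:,:,::-1])
    pickle.dump(p,open(f"{n}0.pkl","wb"))
    print(n,p["vertical_fov"],p["cx"],p["cy"],p["k1"],p["camera_from_world"].tolist() if hasattr(p["camera_from_world"],'tolist') else p["camera_from_world"])
    for q in ["board","rack","rail","knob","flat_cap","block","eraser"]:
        print(n,q,[(r["point"],round(r["score"],2)) for r in bot.pinpoint(p,q)], )
E
```

```text
pics
{'t': 0.0, 'q': array([-1.29908654,  0.4778097 ,  0.02236128,  1.55647936, -0.0115098 ,
        1.10930277, -0.08308502]), 'joint_vel': array([ 0.0008359 ,  0.00255856, -0.00030438,  0.00044947, -0.00211954,
        0.00103699,  0.00053588]), 'joint_torque': array([-1.58396906e-03, -5.96437490e+01,  1.60650719e+00, -2.81204438e+01,
        1.22710224e-02,  9.21003259e-03,  2.96512212e-05]), 'eef_pos': array([0.25003565, 0.62627013, 0.20200797]), 'tool_rot': array([ 5.81548537e-04,  8.27867969e-01,  5.60922233e-01, -7.32599017e-04]), 'contact_force': array([0.27415268, 0.37468622, 0.11577416]), 'torque': array([-0.00560032, -0.0080779 , -0.03441851]), 'gripper_width': 0.9969836170952603}
side 48.521390507275896 252.4336649218687 185.1647124206672 -0.011201261952509383 [[-0.9183934488376555, -0.3956631258705157, 0.002040577969497927, 0.5258169983731208], [-0.24490635578935163, 0.5643986392541822, -0.7883368904865528, 0.1941847100496124], [0.31076413889967514, -0.7245031862141119, -0.6152404271010995, 1.0628057402078128], [0.0, 0.0, 0.0, 1.0]]
side board [([217.9, 257.7], 0.85)]
si
[... 196 characters left out ...]
 227.0], 0.46)]
top 49.38497515249825 250.55974200623822 189.62156637466452 -0.029978960885884826 [[0.016309686941621545, -0.9995515629855832, -0.025113085133935807, 0.029243148417288797], [-0.9939860523736559, -0.013488539720560145, -0.10867284381501735, 0.5363040137058817], [0.10828537204305379, 0.02673447641688305, -0.9937603060960993, 1.2179084858021676], [0.0, 0.0, 0.0, 1.0]]
top board [([245.5, 227.2], 0.66), ([185.6, 179.0], 0.6), ([185.0, 156.3], 0.37)]
top rack [([183.7, 154.0], 0.77)]
top rail [([186.0, 168.4], 0.91), ([139.6, 166.5], 0.64)]
top knob [([226.7, 138.2], 0.63)]
top flat_cap [([138.2, 165.5], 0.38)]
top block [([172.8, 194.9], 0.79)]
top eraser [([204.1, 153.3], 0.49)]
```

Run:
```python
import cv2
a=cv2.imread("pics/top0.png");cv2.imwrite("pics/top0c.png",cv2.resize(a[90:270,90:330],None,fx=3.3,fy=3.3,interpolation=cv2.INTER_CUBIC))
a=cv2.imread("pics/side0.png");cv2.imwrite("pics/side0c.png",cv2.resize(a[150:330,110:350],None,fx=3.3,fy=3.3,interpolation=cv2.INTER_CUBIC))
```

```text
(no output)
```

View pics/top0.png

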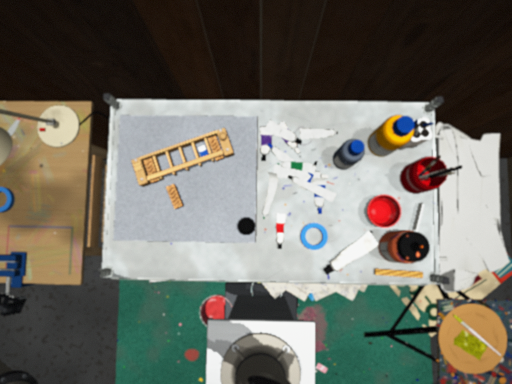

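View pics/top0c.png

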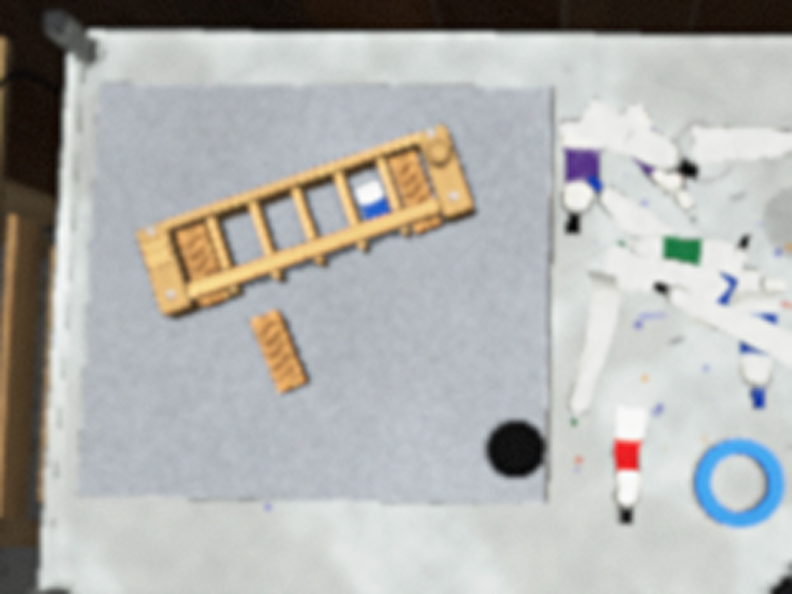

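View pics/side0c.png

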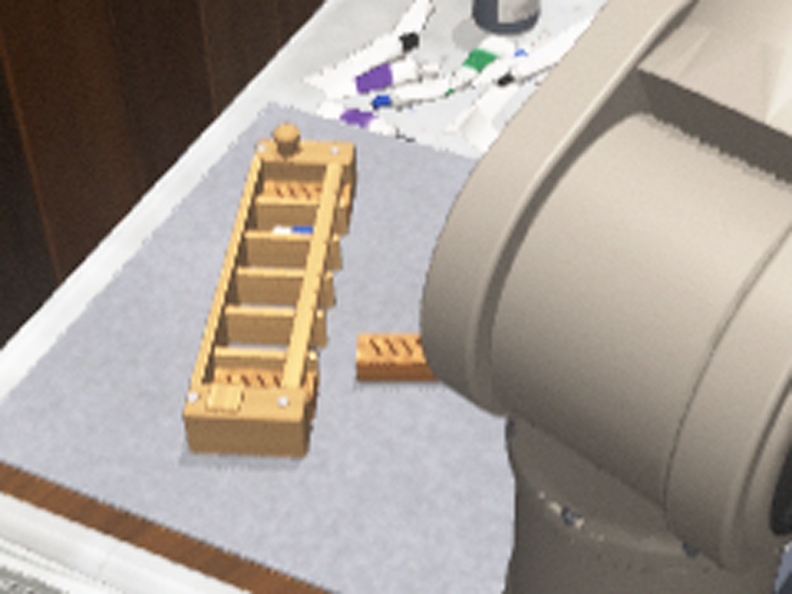

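Top view: the knob is at the right (far) end at about px (222,136). Counting from it, gap 1 holds a filed block, gap 2 the eraser, and gap 3 is empty. The loose block lies at about px (174,196), in front of the fifth gap, so it needs a sideways push first. Next I'll fit the poses.

```bash
cat > h.py <<'E'
import numpy as np, cv2
from scipy.optimize import least_squares
def K(p):
    f=p["pixels"].shape[0]/2/np.tan(np.radians(p["vertical_fov"]/2)); return f
def proj(p,X):
    X=np.atleast_2d(X); T=np.array(p["camera_from_world"]); c=X@T[:3,:3].T+T[:3,3]
    s=c[:,:2]/c[:,2:]; r2=(s**2).sum(1,keepdims=True); s=s*(1+p["k1"]*r2)
    return s*K(p)+[p["cx"],p["cy"]]
def unproj(p,uv,z):
    d=(np.array(uv,float)-[p["cx"],p["cy"]])/K(p); s=d.copy()
    for _ in range(10): s=d/(1+p["k1"]*(s@s))
    T=np.array(p["camera_from_world"]); R=T[:3,:3]; o=-R.T@T[:3,3]; v=R.T@np.array([s[0],s[1],1.]); return o+v*(z-o[2])/v[2]
def rk(pose,P):
    x,y,a=pose; P=np.atleast_2d(np.array(P,float)); c,s=np.cos(a),np.sin(a)
    return np.c_[x+c*P[:,0]-s*P[:,1], y+s*P[:,0]+c*P[:,1], P[:,2]]
E
cat > fit.py <<'E'
import pickle; from h import *
t=pickle.load(open("top0.pkl","rb"));s=pickle.load(open("side0.pkl","rb"))
B=.042
M=[(t,(183.7,154.0),(0,0,B)),(t,(186.,168.4),(-.032,0,B)),(t,(226.7,138.2),(.008,-.131,2*B)),(t,(138.2,165.5),(.008,.131,2*B)),
(s,(190.3,239.1),(0,0,B)),(s,(204.1,243.2),(-.032,0,B)),(s,(197.7,197.1),(.008,-.131,2*B)),(s,(176.9,272.1),(.008,.131,2*B))]
def f(q): return np.concatenate([(proj(p,rk(q,P))[0]-uv) for p,uv,P in M])
for idx in ("all","top","side"):
    MM=M
    if idx=="top": M=M[:4]
    if idx=="side": M=M[4:]
    r=least_squares(f,[.6,.2,.28],loss="soft_l1"); print(idx,r.x.round(4),f(r.x).round(1)); 
    if idx=="all": q=r.x
    M=MM
for p,uv in ((t,(172.8,194.9)),(s,(233.9,261.4))): print("block",unproj(p,uv,B))
print("end pts", [unproj(t,((u-1.15)/3.3+90,(v-1.15)/3.3+90),B+.024).round(4) for u,v in ((251,320),(277,309),(309,381),(285,392))])
np.save("rack.npy",q)
def ov(p,q,name,box,blk=None):
    x0,y0,x1,y1=box; k=3.3
    im=cv2.resize(p["pixels"][y0:y1,x0:x1,::-1],None,fx=k,fy=k,interpolation=cv2.INTER_CUBIC)
    def line(P,col,pose=q):
        uv=(proj(p,rk(pose,P))-[x0,y0]+.5)*k-.5
        cv2.polylines(im,[np.round(uv).astype(int)],False,col,1)
    h=2*B
    line([(-.045,-.145,h),(.035,-.145,h),(.035,.145,h),(-.045,.145,h),(-.045,-.145,h)],(0,255,0))
    line([(-.039,-.117,h),(-.039,.117,h),(-.025,.117,h),(-.025,-.117,h),(-.039,-.117,h)],(0,0,255))
    for y in (-.08,-.04,0,.04,.08): line([(-.045,y,B),(.027,y,B)],(255,0,0)); line([(-.045,y,h),(.027,y,h)],(255,0,255))
    line([(.027,-.117,h),(.027,.117,h)],(255,0,255))
    if blk is not None:
        line([(-.035,-.013,B+.024),(.035,-.013,B+.024),(.035,.013,B+.024),(-.035,.013,B+.024),(-.035,-.013,B+.024)],(0,255,0),blk)
    cv2.imwrite(name,im)
if __name__=="__main__":
    ov(t,q,"pics/ovt.png",(90,90,330,270)); ov(s,q,"pics/ovs.png",(110,150,350,330))
E
python3 fit.py
```

```text
all [0.6313 0.2394 0.3283] [-0.1  2.6  0.7 -1.8 -3.6 -0.8 -1.  -0.3  2.4  3.   1.3 -0.4 -0.  -1.5
 -0.7 -0.8]
top [0.63   0.2371 0.3163] [ 0.6  3.   1.3 -1.3 -2.6  0.2 -0.4 -0.3]
side [0.6321 0.2413 0.3389] [ 1.7  3.4  0.7 -0.1 -1.2 -1.2 -0.9 -0.3]
block [0.51554937 0.26770675 0.042     ]
block [0.51008931 0.2562517  0.042     ]
end pts [array([0.5373, 0.2843, 0.066 ]), array([0.5474, 0.2615, 0.066 ]), array([0.484 , 0.2308, 0.066 ]), array([0.474 , 0.2517, 0.066 ])]
```

View pics/ovt.png

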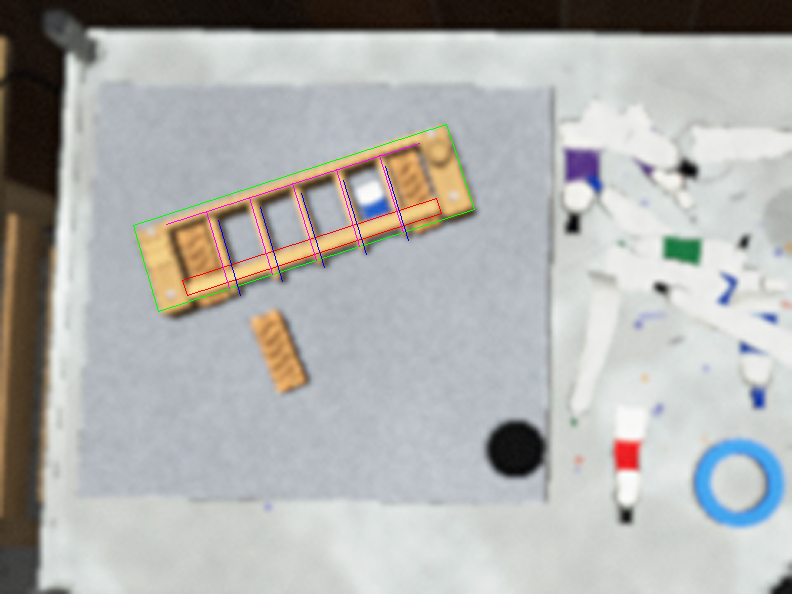

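View pics/ovs.png

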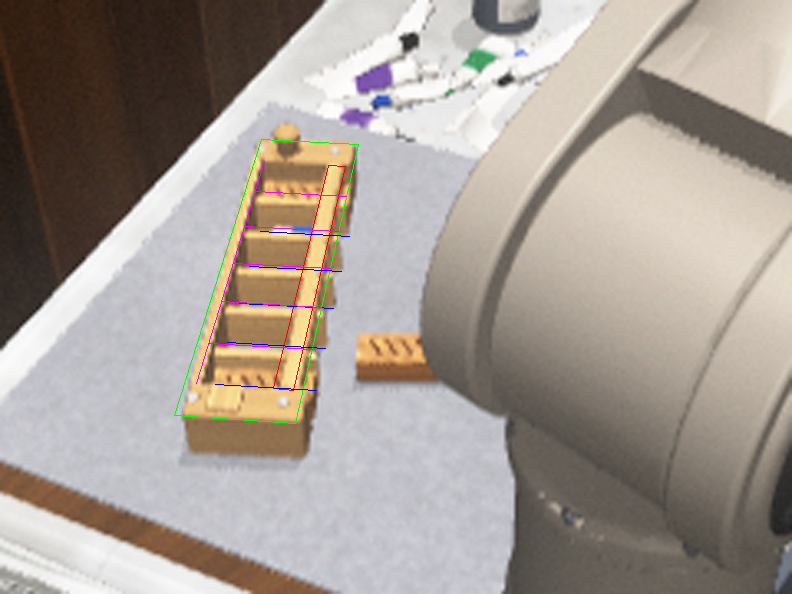

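Run:
```python
import cv2
a=cv2.imread("pics/top0.png");cv2.imwrite("pics/z1.png",cv2.resize(a[148:198,125:195],None,fx=11,fy=11,interpolation=cv2.INTER_NEAREST))
cv2.imwrite("pics/z2.png",cv2.resize(a[122:172,170:240],None,fx=11,fy=11,interpolation=cv2.INTER_NEAREST))
a=cv2.imread("pics/side0.png");cv2.imwrite("pics/z3.png",cv2.resize(a[185:290,160:260],None,fx=5.6,fy=5.6,interpolation=cv2.INTER_NEAREST))
```

```text
(no output)
```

View pics/z1.png

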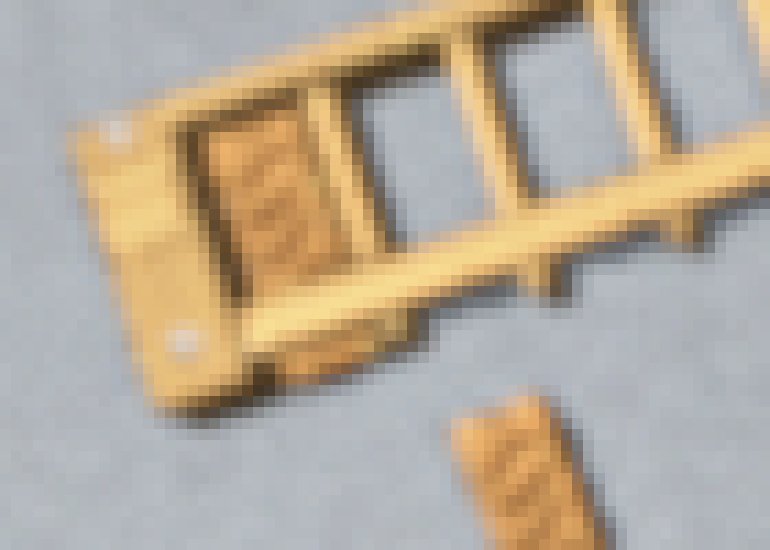

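View pics/z2.png

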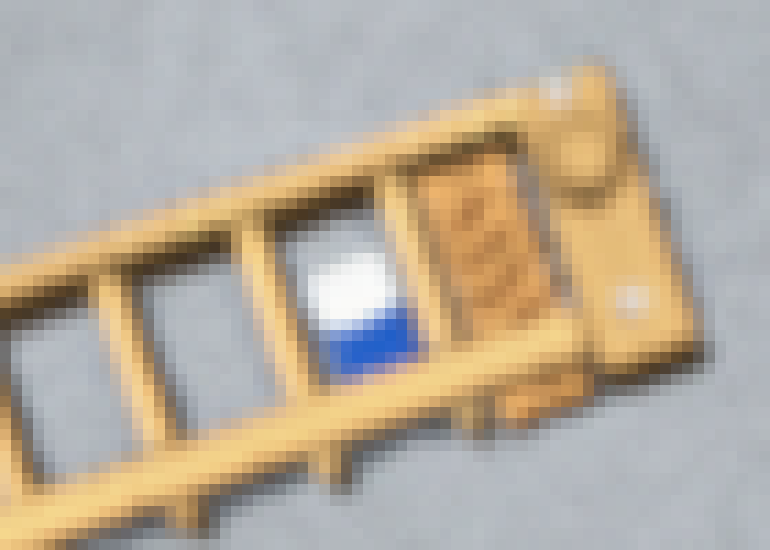

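View pics/z3.png

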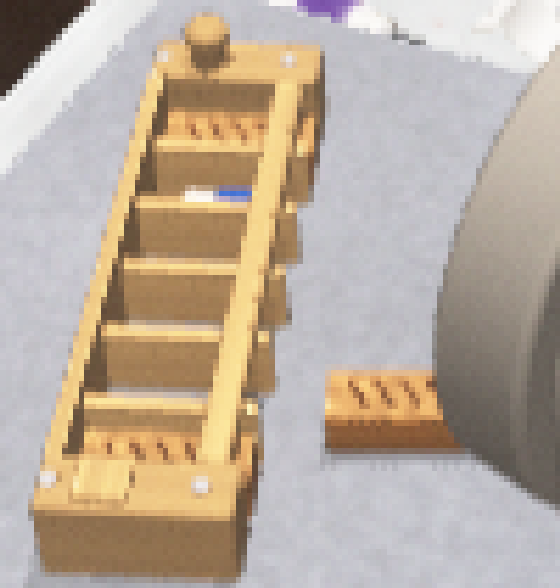

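```bash
cat > fit2.py <<'E'
import fit as F; from h import *
t,s=F.t,F.s; h=.084
T1=lambda u,v:(125+u/11-.5,148+v/11-.5)
T2=lambda u,v:(170+u/11-.5,122+v/11-.5)
S=lambda u,v:(160+u/5.6-.5,185+v/5.6-.5)
top=[(t,T1(72,130),(.035,.145,h)),(t,T1(155,412),(-.045,.145,h)),(t,T2(605,65),(.035,-.145,h)),(t,T2(700,350),(-.045,-.145,h)),
(t,T1(250,352),(-.039,.117,h)),(t,T1(245,312),(-.025,.117,h)),(t,T1(165,120),(.027,.117,h)),(t,T2(525,128),(.027,-.117,h)),(t,T2(580,358),(-.039,-.117,h)),(t,T2(575,322),(-.025,-.117,h))]
side=[(s,S(238,515),(-.045,.145,h)),(s,S(35,512),(.035,.145,h)),(s,S(232,460),(-.039,.117,h)),(s,S(203,460),(-.025,.117,h)),(s,S(277,82),(-.025,-.117,h)),(s,S(300,84),(-.039,-.117,h)),(s,S(325,47),(-.045,-.145,h))]
for n,M in (("top",top),("side",side),("all",top+side)):
    f=lambda q:np.concatenate([(proj(p,rk(q,P))[0]-uv) for p,uv,P in M])
    r=least_squares(f,[.63,.24,.32],loss="soft_l1"); print(n,r.x.round(4),f(r.x).round(1))
    if n=="all": np.save("rack.npy",r.x); q=r.x
print("rack all", q)
# block
C=[(251,320),(277,309),(309,381),(285,392)]
P=[(.035,.013,.066),(.035,-.013,.066),(-.035,-.013,.066),(-.035,.013,.066)]
M=[(t,((u-1.15)/3.3+90,(v-1.15)/3.3+90),p) for (u,v),p in zip(C,P)]
f=lambda b:np.concatenate([(proj(p,rk(b,P))[0]-uv) for p,uv,P in M])
b=least_squares(f,[.51,.26,.4]).x; print("block",b.round(4),f(b).round(1)); np.save("blk.npy",b)
d=b[:2]-q[:2];c,sn=np.cos(q[2]),np.sin(q[2]); print("block in rack",c*d[0]+sn*d[1],-sn*d[0]+c*d[1],b[2]-q[2])
F.ov(t,q,"pics/ovt2.png",(90,90,330,270),b);F.ov(s,q,"pics/ovs2.png",(110,150,350,330),b)
E
python3 fit2.py
```

```text
all [0.6313 0.2394 0.3283] [-0.1  2.6  0.7 -1.8 -3.6 -0.8 -1.  -0.3  2.4  3.   1.3 -0.4 -0.  -1.5
 -0.7 -0.8]
top [0.63   0.2371 0.3163] [ 0.6  3.   1.3 -1.3 -2.6  0.2 -0.4 -0.3]
side [0.6321 0.2413 0.3389] [ 1.7  3.4  0.7 -0.1 -1.2 -1.2 -0.9 -0.3]
block [0.51554937 0.26770675 0.042     ]
block [0.51008931 0.2562517  0.042     ]
end pts [array([0.5373, 0.2843, 0.066 ]), array([0.5474, 0.2615, 0.066 ]), array([0.484 , 0.2308, 0.066 ]), array([0.474 , 0.2517, 0.066 ])]
top [0.6293 0.2385 0.3392] [-0.7 -0.1 -0.4  0.1  0.4  0.1  0.4 -0.2 -0.4  0.5 -1.3 -0.4  0.8  0.3
 -0.6  0.   1.4  0.2  0.4 -1. ]
side [0.6298 0.2375 0.3603] [ 0.3  0.5 -0.2 -0.4  0.4  0.3 -0.7  0.1 -0.4 -0.1  0.8 -0.3 -0.3 -0.3]
all [0.6293 0.2379 0.3498] [-0.4  0.4  0.2  0.6  0.3 -0.3  0.6 -0.7  0.1  0.9 -0.9  0.   1.   0.8
 -0.6 -0.3  1.7 -0.2  0.6 -1.4 -0.3  0.9 -0.7 -0.3  0.   0.6 -1.1  0.3
  0.2  0.1  1.3 -0.1  0.4 -0. ]
rack all [0.62927829 0.23786121 0.34981161]
block [0.5107 0.2571 0.4591] [ 0.   0.3  0.2 -0.1  0.3 -0.4 -0.5  0.2]
block in rack -0.1048471739465926 0.05869784453019994 0.10925666708727716
```

```bash
python3 -c "
import cv2,numpy as np
a=cv2.imread('pics/ovt2.png')[90:420,100:500];b=cv2.imread('pics/ovs2.png')[90:490,160:460]
cv2.imwrite('pics/m.png',np.hstack([cv2.resize(a,(485,400)),b]))"
```

```text
(no output)
```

View pics/m.png

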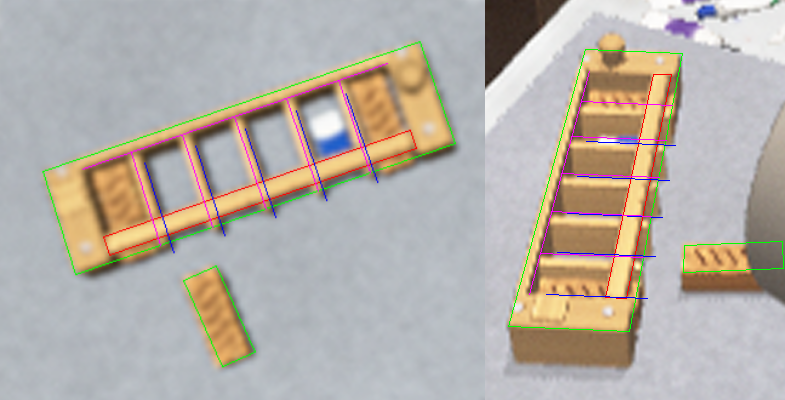

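Rack pose is about (0.629, 0.238), yaw 0.345. The block sits at rack (-105, +59) mm, turned +0.11 rad, and gap 3 is at rack y = -20. I'll close the fingers and align the tool x axis with rack x, then travel.

>>> {"name": "step_arm", "arguments": {"increments": [[0,0,0,0,0,8.1,1],[0,0,0,0,0,8.1,1],[0,0,0,0,0,8.1,1],[0,0,0,0,0,8.1,1],[0,0,0,0,0,8.1,1],[0,0,0,0,0,8.1,1],[0,0,0,0,0,0,1]], "squeeze": 40}}

```text
t: 1.5
eef_pos: [0.2501, 0.627, 0.203]
tool_rot: [0.0, 0.985, 0.17, 0.0]
contact_force: [-0.1, -0.8, 0.3]
gripper_width: 0.002
```

>>> {"name": "step_arm", "arguments": {"increments": [[0.97,2.96,0,0,0,0,1],[0.97,2.96,0,0,0,0,1],[0.97,2.96,0,0,0,0,1],[0.97,2.96,0,0,0,0,1],[0.97,2.96,0,0,0,0,1],[0.97,2.96,0,0,0,0,1],[0.97,2.96,0,0,0,0,1],[0.97,2.96,0,0,0,0,1],[0.97,2.96,0,0,0,0,1],[0.97,2.96,0,0,0,0,1],[0.97,2.96,0,0,0,0,1],[0.97,2.96,0,0,0,0,1],[0.97,2.96,0,0,0,0,1],[0.97,2.96,0,0,0,0,1],[0.97,2.96,0,0,0,0,1],[0.97,2.96,0,0,0,0,1],[0.97,2.96,0,0,0,0,1],[0.97,2.96,0,0,0,0,1],[0.97,2.96,0,0,0,0,1],[0.97,2.96,0,0,0,0,1]]}}

```text
t: 3.5
eef_pos: [0.6326, 0.1336, 0.2031]
tool_rot: [-0.0, 0.985, 0.173, 0.0]
contact_force: [-0.1, 0.2, 0.6]
gripper_width: -0.002
```

>>> {"name": "step_arm", "arguments": {"increments": [[0,0,1,0,0,0,1],[0,0,1,0,0,0,1],[0,0,1,0,0,0,1],[0,0,1,0,0,0,1],[0,0,1,0,0,0,1],[0,0,1,0,0,0,1],[0,0,1,0,0,0,1],[0,0,0,0,0,0,1],[0,0,0,0,0,0,1]]}}

```text
t: 4.4
eef_pos: [0.6319, 0.1345, 0.1328]
tool_rot: [0.0, 0.985, 0.171, -0.0]
contact_force: [0.8, 0.1, -0.4]
gripper_width: 0.001
```

```bash
cat > look.py <<'E'
import sys,pickle; from station import bot; from h import *
n=sys.argv[1]
q=np.array([.6293,.2382,.345]); 
def inrack(P,q=q):
    d=np.array(P[:2])-q[:2];c,s=np.cos(q[2]),np.sin(q[2]); return np.array([c*d[0]+s*d[1],-s*d[0]+c*d[1]])*1000
if __name__=="__main__":
    o=bot.get_obs(); w=o["tool_rot"]; from scipy.spatial.transform import Rotation as R
    Rm=R.from_quat([w[1],w[2],w[3],w[0]]).as_matrix()
    print("t",o["t"],"rack mm",inrack(o["eef_pos"]).round(1),"z over board",o["eef_pos"][2]*1000-42,"xaxis-yaw rel deg",np.degrees(np.arctan2(Rm[1,0],Rm[0,0])-q[2]).round(2),"zax",Rm[:,2].round(3),"F",o["contact_force"].round(2),"gw",o["gripper_width"])
    print("yscale tool: rack->tool: x=rackx,y=-racky")
    for c,box in (("top",(120,110,270,240)),("side",(140,150,290,310))):
        if len(sys.argv)>2 and c not in sys.argv[2]: continue
        p=bot.read_camera(c); pickle.dump(p,open(f"{c}{n}.pkl","wb"))
        x0,y0,x1,y1=box
        cv2.imwrite(f"pics/{c}{n}.png",cv2.resize(p["pixels"][y0:y1,x0:x1,::-1],None,fx=3.7,fy=3.7,interpolation=cv2.INTER_CUBIC))
E
python3 look.py 1 "top side"
```

```text
t 4.4 rack mm [-32.6 -98.5] z over board 90.83926146415837 xaxis-yaw rel deg -0.13 zax [-0. -0. -1.] F [ 0.8   0.09 -0.36] gw 0.0009336373473813156
yscale tool: rack->tool: x=rackx,y=-racky
```

View pics/side1.png

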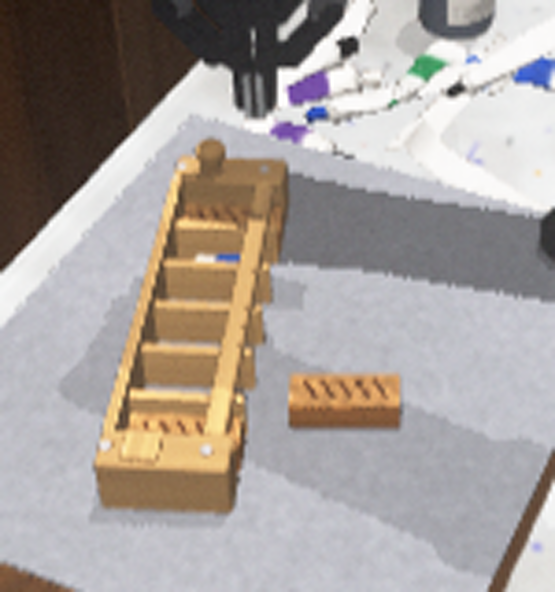

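View pics/top1.png

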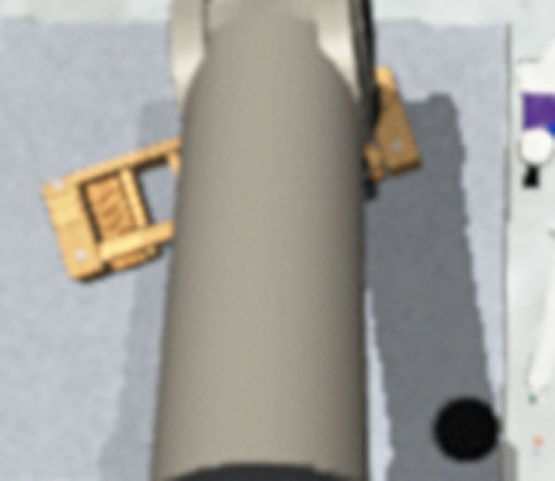

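Side view: the tips hang above gap 1 beside the knob. The tip section is straight for about 40 mm below the knuckles, so there is clearance for the push under the rail later. Now descending.

>>> {"name": "step_arm", "arguments": {"increments": [[0.05,0.15,1,0,0,0,1],[0,0,1,0,0,0,1],[0,0,1,0,0,0,1],[0,0,0.9,0,0,0,1],[0,0,0.4,0,0,0,1],[0,0,0,0,0,0,1],[0,0,0,0,0,0,1]]}}

```text
t: 5.2
eef_pos: [0.6331, 0.1333, 0.0901]
tool_rot: [0.0, 0.985, 0.171, 0.0]
contact_force: [-0.1, 0.0, 0.0]
gripper_width: -0.006
```

>>> {"name": "step_arm", "arguments": {"increments": [[0,0,0.1,0,0,0,1],[0,0,0.1,0,0,0,1],[0,0,0,0,0,0,1]]}}

```text
t: 5.5
eef_pos: [0.633, 0.1333, 0.0881]
tool_rot: [-0.0, 0.985, 0.171, 0.0]
contact_force: [-0.8, 0.2, -0.2]
gripper_width: 0.0
```

```bash
python3 look.py 2 "side"
```

```text
t 5.5 rack mm [-32.  -99.9] z over board 46.1166977758821 xaxis-yaw rel deg -0.13 zax [ 0.  0. -1.] F [-0.77  0.2  -0.21] gw 0.0003792658784550817
yscale tool: rack->tool: x=rackx,y=-racky
```

View pics/side2.png

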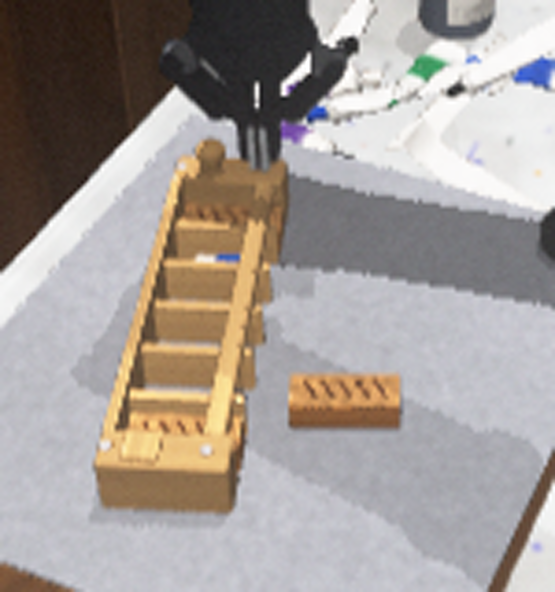

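Run:
```python
import pickle;from h import *
p=pickle.load(open("side2.pkl","rb"));q=[.6293,.2382,.345]
for P in [(-.032,-.1,.088),(-.032,-.1,.084),(-.032,-.117,.084),(-.032,-.02,.084),(-.032,-.06,.084)]:
    print(P,(proj(p,rk(q,P))[0]-[140,150]+.5)*3.7-.5)
```

```text
(-0.032, -0.1, 0.088) [263.73129995 195.42312676]
(-0.032, -0.1, 0.084) [264.0602515  199.75346926]
(-0.032, -0.117, 0.084) [267.35278749 184.31532118]
(-0.032, -0.02, 0.084) [247.44494076 277.68220003]
(-0.032, -0.06, 0.084) [255.9931956  237.58472285]
```

>>> {"name": "step_arm", "arguments": {"increments": [[0,0,0.1,0,0,0,1],[0,0,0.1,0,0,0,1],[0,0,0.1,0,0,0,1],[0,0,0,0,0,0,1]]}}

```text
t: 5.95
eef_pos: [0.6328, 0.1333, 0.0848]
tool_rot: [0.0, 0.985, 0.171, -0.0]
contact_force: [0.4, -0.4, 0.4]
gripper_width: 0.001
```

Run:
```python
from station import bot; import cv2
p=bot.read_camera("side");import pickle;pickle.dump(p,open("side3.pkl","wb"))
cv2.imwrite("pics/z4.png",cv2.resize(p["pixels"][165:225,180:250,::-1],None,fx=10,fy=10,interpolation=cv2.INTER_NEAREST))
o=bot.get_obs();print(o["eef_pos"],o["contact_force"])
from h import *
q=[.6293,.2382,.345]
for P in [(-.032,-.1,.0848),(-.032,-.117,.084)]: print((proj(p,rk(q,P))[0]-[180,165]+.5)*10)
```

```text
[0.63282369 0.13331681 0.08488139] [-0.108185    0.81382706  0.12509098]
[314.85020494 388.88902208]
[323.92645268 349.50086807]
```

View pics/z4.png

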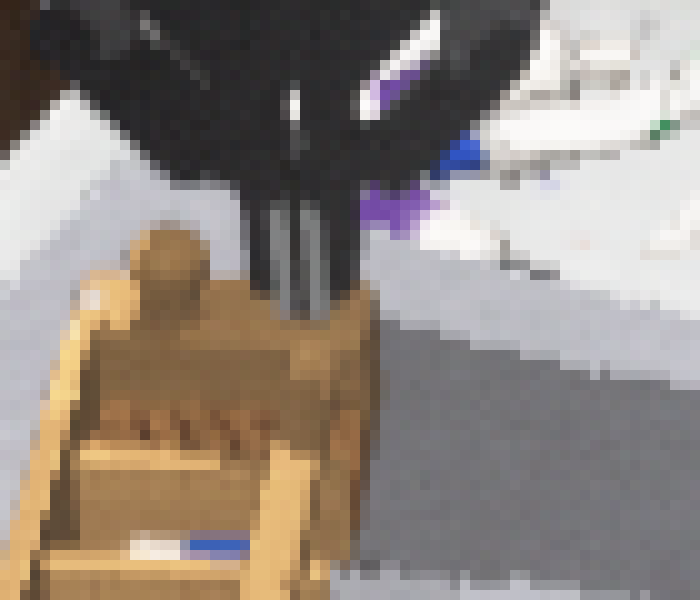

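The visible tip sits about 7 px above where the TCP projects. I'll settle that by touch, creeping down in 1 mm steps.

>>> {"name": "step_arm", "arguments": {"increments": [[0,0,0.1,0,0,0,1],[0,0,0,0,0,0,1]]}}

```text
t: 6.2
eef_pos: [0.6328, 0.1333, 0.0838]
tool_rot: [0.0, 0.985, 0.171, -0.0]
contact_force: [-0.1, -0.7, -0.4]
gripper_width: -0.004
```

>>> {"name": "step_arm", "arguments": {"increments": [[0,0,0.1,0,0,0,1],[0,0,0,0,0,0,1]]}}

```text
t: 6.4
eef_pos: [0.6328, 0.1333, 0.0828]
tool_rot: [0.0, 0.985, 0.171, -0.0]
contact_force: [0.2, -0.1, 0.3]
gripper_width: -0.0
```

>>> {"name": "step_arm", "arguments": {"increments": [[0,0,0.1,0,0,0,1],[0,0,0.1,0,0,0,1],[0,0,0,0,0,0,1]]}}

```text
t: 6.7
eef_pos: [0.6328, 0.1333, 0.0808]
tool_rot: [0.0, 0.985, 0.171, -0.0]
contact_force: [0.5, -0.2, -1.1]
gripper_width: -0.001
```

Run:
```python
from station import bot; import cv2
p=bot.read_camera("side");import pickle;pickle.dump(p,open("side4.pkl","wb"))
cv2.imwrite("pics/z5.png",cv2.resize(p["pixels"][165:225,180:250,::-1],None,fx=10,fy=10,interpolation=cv2.INTER_NEAREST))
p=bot.read_camera("top");pickle.dump(p,open("top4.pkl","wb"))
cv2.imwrite("pics/z6.png",cv2.resize(p["pixels"][100:200,160:300,::-1],None,fx=5,fy=5,interpolation=cv2.INTER_NEAREST))
o=bot.get_obs();print(o["eef_pos"],o["contact_force"])
```

```text
[0.632866   0.13328251 0.08095172] [ 0.26722743  0.25246393 -0.12467748]
```

View pics/z5.png

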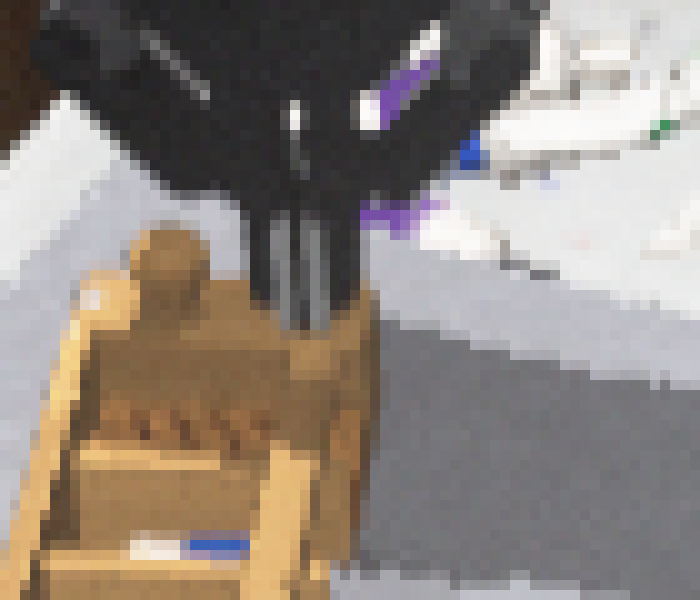

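View pics/z6.png

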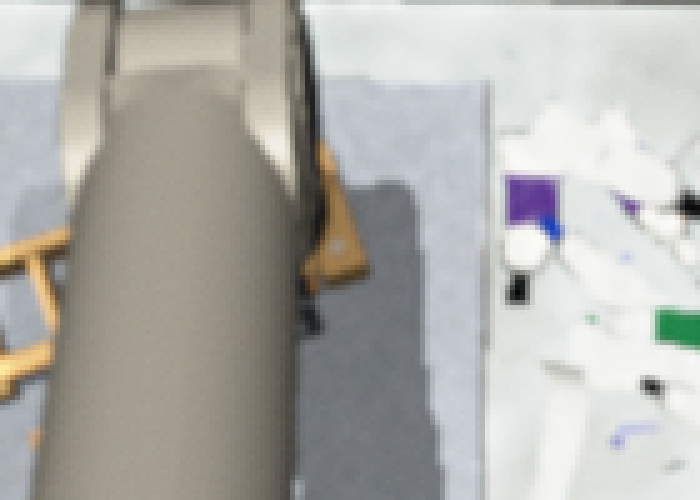

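No contact at the expected height, and the picture shows the tip still above the rack. So the real tip is higher than the reported TCP, by about 2 cm. I'll keep going down in small guarded steps.

>>> {"name": "step_arm", "arguments": {"increments": [[0,0,0.2,0,0,0,1],[0,0,0.2,0,0,0,1],[0,0,0.2,0,0,0,1],[0,0,0.2,0,0,0,1],[0,0,0,0,0,0,1]]}}

```text
t: 7.3
eef_pos: [0.6326, 0.1333, 0.0725]
tool_rot: [0.0, 0.985, 0.171, -0.0]
contact_force: [-0.2, -0.3, -0.3]
gripper_width: 0.001
```

```bash
cat > z.py <<'E'
import sys,pickle
from station import bot; import cv2
p=bot.read_camera("side");pickle.dump(p,open("side%s.pkl"%sys.argv[1],"wb"))
cv2.imwrite("pics/zs%s.png"%sys.argv[1],cv2.resize(p["pixels"][165:225,180:250,::-1],None,fx=10,fy=10,interpolation=cv2.INTER_NEAREST))
o=bot.get_obs();print(o["t"],o["eef_pos"],o["contact_force"],o["q"].round(4).tolist())
E
python3 z.py 5
```

```text
7.35 [0.63274758 0.13326708 0.07275383] [ 0.26236416  0.12375279 -0.40301454] [-0.5455, 0.5911, 0.3375, 1.7508, -0.2498, 0.8424, 0.2492]
```

View pics/zs5.png

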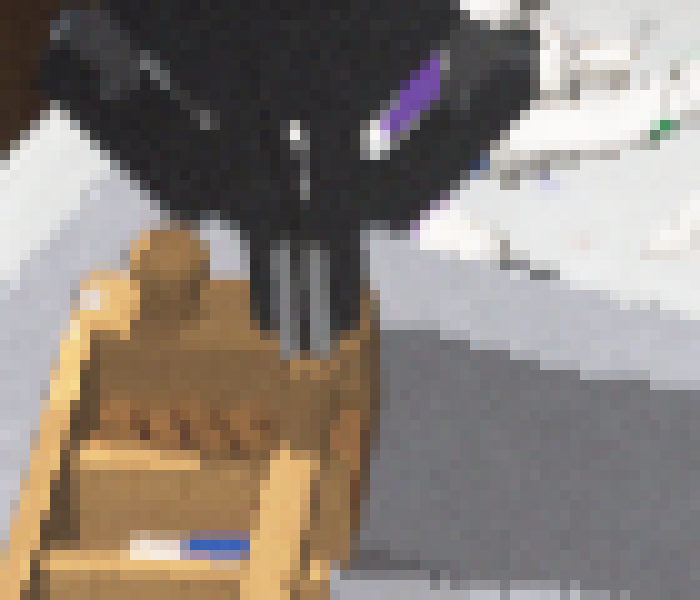

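>>> {"name": "step_arm", "arguments": {"increments": [[0,0,0.2,0,0,0,1],[0,0,0.2,0,0,0,1],[0,0,0,0,0,0,1]]}}

```text
t: 7.65
eef_pos: [0.6327, 0.1333, 0.0686]
tool_rot: [0.0, 0.985, 0.171, -0.0]
contact_force: [0.3, 0.2, 0.4]
gripper_width: 0.001
```

>>> {"name": "step_arm", "arguments": {"increments": [[0,0,0.15,0,0,0,1],[0,0,0,0,0,0,1]]}}

```text
t: 7.85
eef_pos: [0.6328, 0.1333, 0.0673]
tool_rot: [0.0, 0.985, 0.171, -0.0]
contact_force: [-0.1, -0.3, -0.1]
gripper_width: 0.0
```

>>> {"name": "step_arm", "arguments": {"increments": [[0,0,0.15,0,0,0,1],[0,0,0,0,0,0,1]]}}

```text
t: 8.05
eef_pos: [0.6328, 0.1333, 0.0658]
tool_rot: [0.0, 0.985, 0.171, -0.0]
contact_force: [0.7, -0.0, 0.6]
gripper_width: -0.001
```

```bash
python3 z.py 6
```

```text
8.1 [0.63279936 0.13331995 0.06588048] [ 0.63969266  0.49716251 -0.29762207] [-0.5429, 0.5997, 0.3341, 1.7544, -0.2535, 0.8301, 0.252]
```

View pics/zs6.png

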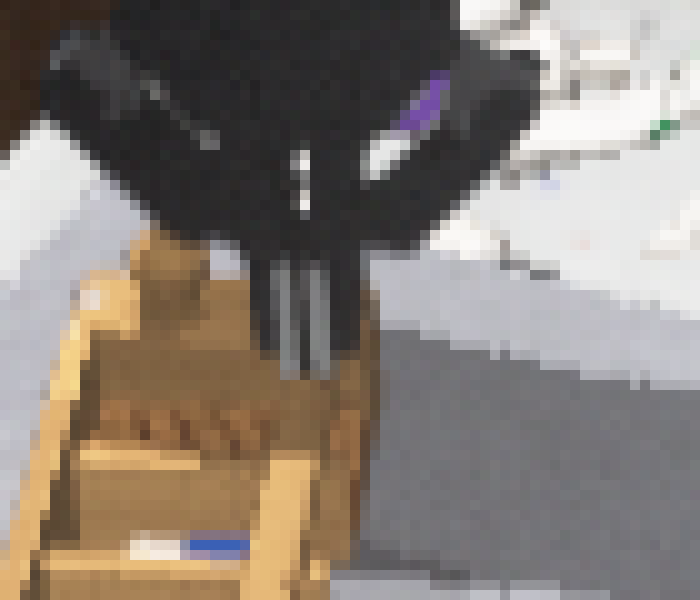

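>>> {"name": "step_arm", "arguments": {"increments": [[0,0,0.15,0,0,0,1],[0,0,0.15,0,0,0,1],[0,0,0,0,0,0,1]]}}

```text
t: 8.4
eef_pos: [0.6327, 0.1333, 0.0627]
tool_rot: [0.0, 0.985, 0.171, -0.0]
contact_force: [-0.4, 0.2, 0.7]
gripper_width: -0.001
```

>>> {"name": "step_arm", "arguments": {"increments": [[0,0,0.15,0,0,0,1],[0,0,0,0,0,0,1]]}}

```text
t: 8.6
eef_pos: [0.6328, 0.1333, 0.0613]
tool_rot: [0.0, 0.985, 0.171, -0.0]
contact_force: [0.0, 0.2, 0.2]
gripper_width: -0.002
```

>>> {"name": "step_arm", "arguments": {"increments": [[0,0,0.15,0,0,0,1],[0,0,0,0,0,0,1]]}}

```text
t: 8.8
eef_pos: [0.6328, 0.1333, 0.0598]
tool_rot: [0.0, 0.985, 0.171, -0.0]
contact_force: [-0.8, 0.3, 1.5]
gripper_width: -0.003
```

```bash
python3 z.py 7
```

```text
8.85 [0.63281934 0.13329562 0.05989798] [-0.21256502 -0.17687547  0.66762072] [-0.5406, 0.6074, 0.331, 1.7573, -0.2567, 0.8196, 0.2545]
```

View pics/zs7.png

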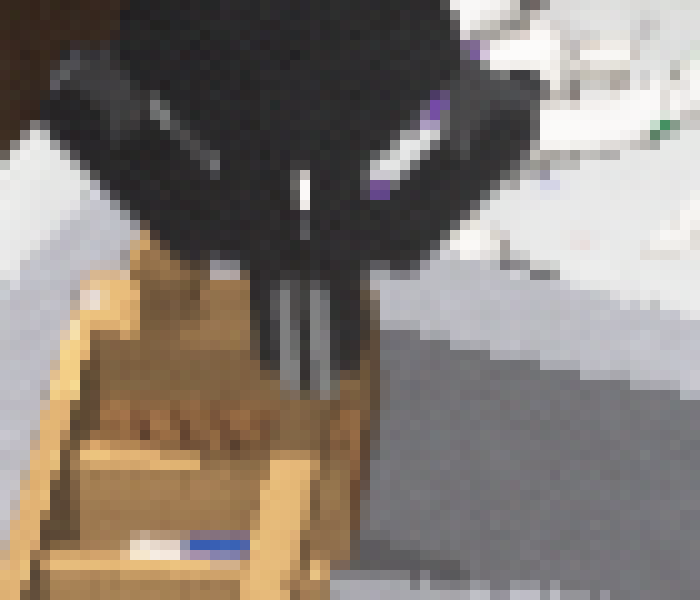

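>>> {"name": "step_arm", "arguments": {"increments": [[0,0,0.1,0,0,0,1],[0,0,0,0,0,0,1]]}}

```text
t: 9.05
eef_pos: [0.6328, 0.1333, 0.0589]
tool_rot: [-0.0, 0.985, 0.171, -0.0]
contact_force: [-0.8, 0.8, -0.1]
gripper_width: -0.003
```

>>> {"name": "step_arm", "arguments": {"increments": [[0,0,0.1,0,0,0,1],[0,0,0,0,0,0,1]]}}

```text
t: 9.25
eef_pos: [0.6328, 0.1333, 0.0578]
tool_rot: [0.0, 0.985, 0.171, -0.0]
contact_force: [0.2, -0.3, -1.1]
gripper_width: -0.002
```

>>> {"name": "step_arm", "arguments": {"increments": [[0,0,0.1,0,0,0,1],[0,0,0,0,0,0,1]]}}

```text
t: 9.45
eef_pos: [0.6328, 0.1333, 0.0569]
tool_rot: [-0.0, 0.985, 0.171, -0.0]
contact_force: [-0.6, 0.0, -0.0]
gripper_width: 0.003
```

>>> {"name": "step_arm", "arguments": {"increments": [[0,0,0.1,0,0,0,1],[0,0,0,0,0,0,1]]}}

```text
t: 9.65
eef_pos: [0.6329, 0.1333, 0.056]
tool_rot: [-0.0, 0.985, 0.171, 0.0]
contact_force: [0.4, 0.0, 0.8]
gripper_width: -0.001
```

>>> {"name": "step_arm", "arguments": {"increments": [[0,0,0.1,0,0,0,1],[0,0,0,0,0,0,1]]}}

```text
t: 9.85
eef_pos: [0.633, 0.1333, 0.0559]
tool_rot: [-0.0, 0.985, 0.17, 0.0]
contact_force: [-1.8, -0.6, 6.7]
gripper_width: 0.006
```

```bash
python3 z.py 8
python3 - <<'E'
import pickle;from h import *
p=pickle.load(open("side8.pkl","rb"));q=[.6293,.2382,.345]
for P in [(-.032,-.1,.084),(-.032,-.089,.084),(-.032,-.111,.084),(-.032,-.117,.084),(-.032,-.1,.055),(.035,.145,.084)]:
    print(P,proj(p,rk(q,P))[0],(proj(p,rk(q,P))[0]-[180,165]+.5)*10)
E
```

```text
9.9 [0.63301302 0.13335508 0.05587135] [-2.55859558 -0.18341725  6.53520533] [-0.5388, 0.6127, 0.3288, 1.7591, -0.2593, 0.8122, 0.2565]
(-0.032, -0.1, 0.084) [211.00277068 203.62255926] [315.02770677 391.22559261]
(-0.032, -0.089, 0.084) [210.41552778 206.37625908] [309.15527776 418.76259077]
(-0.032, -0.111, 0.084) [211.58098628 200.91135845] [320.80986283 364.11358455]
(-0.032, -0.117, 0.084) [211.89264527 199.45008681] [323.92645268 349.50086807]
(-0.032, -0.1, 0.055) [211.63593759 211.95484238] [321.35937593 474.54842376]
(0.035, 0.145, 0.084) [164.65688695 275.63516713] [-148.43113052 1111.3516713 ]
```

View pics/zs8.png

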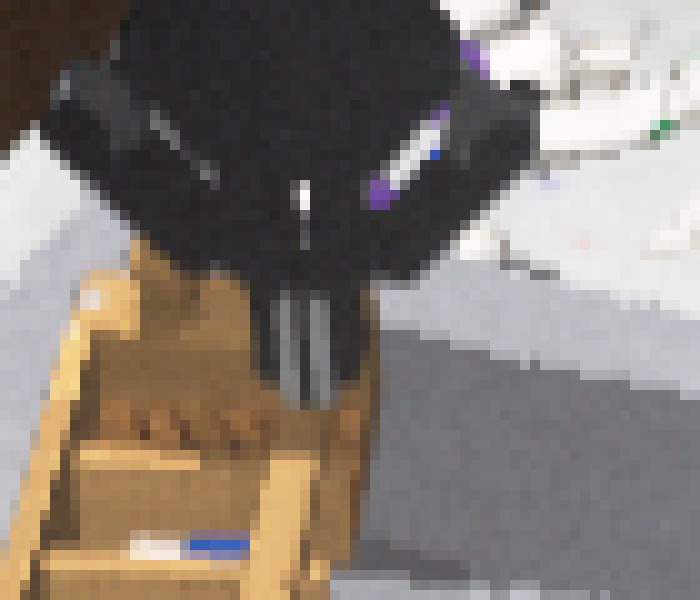

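Contact at reported z = 0.056 with 6.5 N upward. The image shows the tip on the rail over gap 1, at about px (210,206). So the real tip is about 28 mm above the reported TCP, and I'll correct heights by that. Now the stroke, 79 mm towards gap 3.

>>> {"name": "step_arm", "arguments": {"increments": [[0,-0.2,0.04,0,0,0,1],[0,-0.3,0,0,0,0,1],[0,-0.43,0,0,0,0,1],[0,-0.43,0,0,0,0,1],[0,-0.43,0,0,0,0,1],[0,-0.43,0,0,0,0,1],[0,-0.43,0,0,0,0,1],[0,-0.43,0,0,0,0,1],[0,-0.43,0,0,0,0,1],[0,-0.43,0,0,0,0,1],[0,-0.43,0,0,0,0,1],[0,-0.43,0,0,0,0,1],[0,-0.43,0,0,0,0,1],[0,-0.43,0,0,0,0,1],[0,-0.43,0,0,0,0,1],[0,-0.43,0,0,0,0,1],[0,-0.43,0,0,0,0,1],[0,-0.43,0,0,0,0,1],[0,-0.3,0,0,0,0,1],[0,-0.2,0,0,0,0,1]]}}

```text
t: 11.9
eef_pos: [0.6083, 0.2059, 0.0559]
tool_rot: [0.001, 0.985, 0.17, 0.002]
contact_force: [1.2, -3.8, 5.5]
gripper_width: -0.002
```

```bash
python3 look.py 9 side
```

```text
t 11.9 rack mm [-30.7 -23.3] z over board 13.88545299142217 xaxis-yaw rel deg -0.21 zax [ 0.003 -0.001 -1.   ] F [ 1.23 -3.84  5.52] gw -0.0024129106632058053
yscale tool: rack->tool: x=rackx,y=-racky
```

View pics/side9.png

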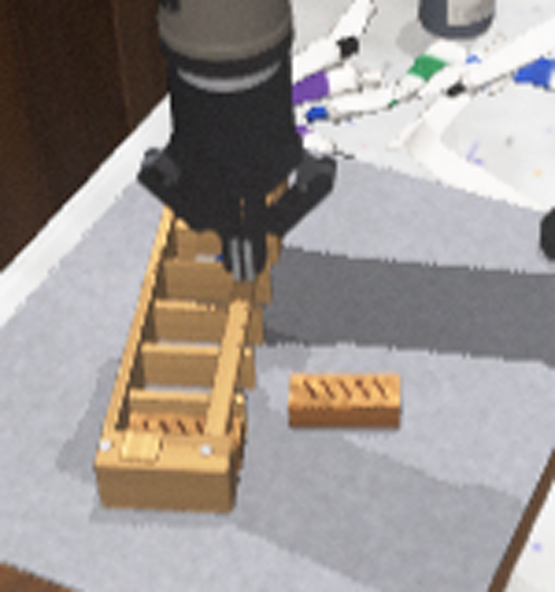

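Stroke reached gap 3. I'll creep 4 mm to centre it, then lift straight off and travel to the block's left side.

>>> {"name": "step_arm", "arguments": {"increments": [[0,-0.2,0,0,0,0,1],[0,-0.2,0,0,0,0,1],[0,0,0,0,0,0,1]]}}

```text
t: 12.25
eef_pos: [0.607, 0.2098, 0.0559]
tool_rot: [0.001, 0.985, 0.17, 0.002]
contact_force: [2.0, -3.1, 6.6]
gripper_width: 0.001
```

```bash
python3 look.py 10 side
```

```text
t 12.25 rack mm [-30.6 -19.2] z over board 13.88829396373535 xaxis-yaw rel deg -0.2 zax [ 0.003 -0.001 -1.   ] F [ 1.98 -3.1   6.56] gw 0.0007053063246924931
yscale tool: rack->tool: x=rackx,y=-racky
```

>>> {"name": "step_arm", "arguments": {"increments": [[0,0,-0.5,0,0,0,1],[0,0,-1.5,0,0,0,1],[0,0,-1.5,0,0,0,1],[0,0,-1.5,0,0,0,1],[-1,-1.5,0,0,0,0,1],[-1,-1.5,0,0,0,0,1],[-1,-1.5,0,0,0,0,1],[-1,-1.5,0,0,0,0,1],[-1,-1.5,0,0,0,0,1],[-1,-1.5,0,0,0,0,1],[-1,-1.5,0,0,0,0,1],[-0.3,-1.5,0,0,0,0,1],[0,0,0,0,0,0,1],[0,0,0,0,0,0,1]]}}

```text
t: 13.7
eef_pos: [0.4959, 0.3002, 0.1045]
tool_rot: [0.0, 0.985, 0.171, 0.0]
contact_force: [-0.2, -0.5, 0.1]
gripper_width: 0.0
```

```bash
python3 look.py 11 side
```

```text
t 13.7 rack mm [-104.6  103.4] z over board 62.49010303954948 xaxis-yaw rel deg -0.06 zax [ 0. -0. -1.] F [-0.17 -0.5   0.11] gw 0.0003674342082640411
yscale tool: rack->tool: x=rackx,y=-racky
```

View pics/side11.png

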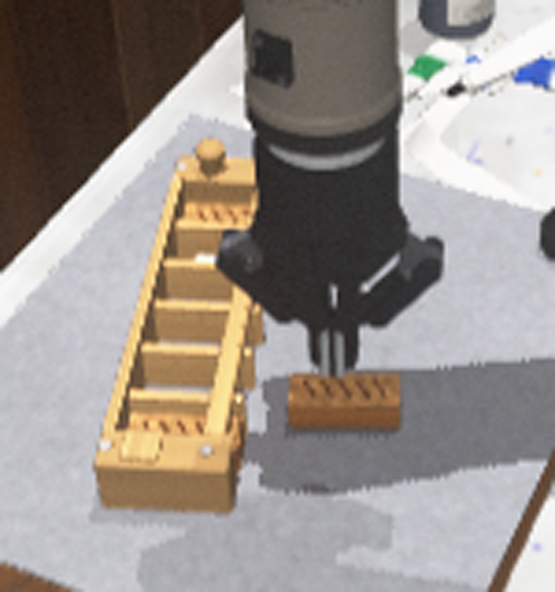

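Run:
```python
import pickle;from h import *
p=pickle.load(open("side11.pkl","rb"));q=[.6293,.2382,.345];b=np.load("blk.npy")
f=lambda X:((proj(p,X)-[140,150]+.5)*3.7-.5).round(0).tolist()
print("tip ctr/near",f(rk(q,[(-.1046,.1034,.1325),(-.1046,.1144,.1325),(-.1046,.1034,.1045)])))
print("landing near face", f(rk(q,[(-.1046,.0924,.054),(-.1046,.1144,.054)])))
print("block top",f(rk(b,[(.035,.013,.066),(.035,-.013,.066),(-.035,-.013,.066),(-.035,.013,.066)])))
print("block bot",f(rk(b,[(.035,.013,.042),(-.035,.013,.042)])))
cv2.imwrite("pics/zb.png",cv2.resize(p["pixels"][225:285,200:270,::-1],None,fx=10,fy=10,interpolation=cv2.INTER_NEAREST))
```

```text
tip ctr/near [[335.0, 368.0], [333.0, 382.0], [336.0, 401.0]]
landing near face [[340.0, 443.0], [337.0, 471.0]]
block top [[291.0, 406.0], [291.0, 375.0], [401.0, 371.0], [403.0, 402.0]]
block bot [[292.0, 432.0], [403.0, 428.0]]
```

View pics/zb.png

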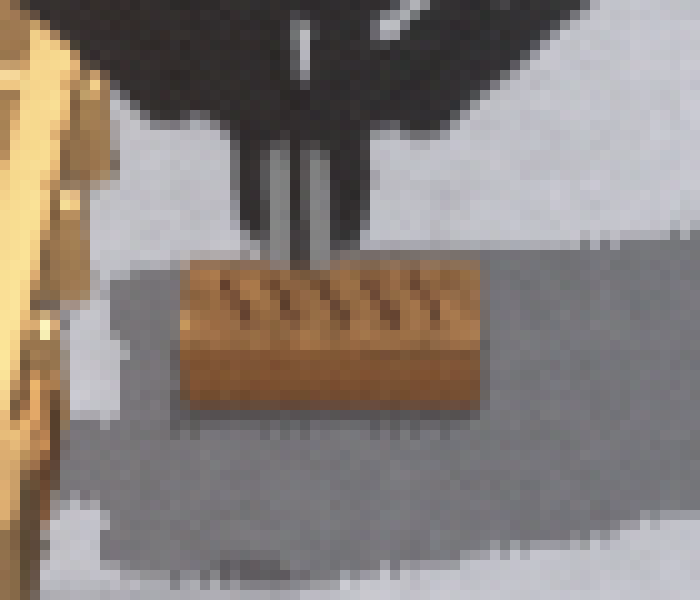

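Tip model (28 mm above the reported TCP) matches the picture. The landing spot clears the block's left side by about 15 mm. Going down.

>>> {"name": "step_arm", "arguments": {"increments": [[0,0,1,0,0,0,1],[0,0,1,0,0,0,1],[0,0,1,0,0,0,1],[0,0,1,0,0,0,1],[0,0,1,0,0,0,1],[0,0,1,0,0,0,1],[0,0,0.8,0,0,0,1],[0,0,0.5,0,0,0,1],[0,0,0.5,0,0,0,1],[0,0,0,0,0,0,1]]}}

```text
t: 14.75
eef_pos: [0.4957, 0.2996, 0.0261]
tool_rot: [0.0, 0.985, 0.171, -0.0]
contact_force: [-0.5, 0.5, -0.7]
gripper_width: 0.004
```

>>> {"name": "step_arm", "arguments": {"increments": [[0,0.3,0,0,0,0,1],[0,0.4,0,0,0,0,1],[0,0.4,0,0,0,0,1],[0,0.4,0,0,0,0,1],[0,0.4,0,0,0,0,1],[0,0.4,0,0,0,0,1],[0,0.4,0,0,0,0,1],[0,0.4,0,0,0,0,1],[0,0.4,0,0,0,0,1],[0,0.4,0,0,0,0,1],[0,0,0,0,0,0,1]]}}

```text
t: 15.85
eef_pos: [0.5094, 0.2621, 0.0266]
tool_rot: [0.0, 0.985, 0.17, -0.0]
contact_force: [-0.5, -0.1, 0.9]
gripper_width: 0.001
```

```bash
python3 look.py 12 side
```

```text
t 15.85 rack mm [-104.8   63. ] z over board -15.440527176713456 xaxis-yaw rel deg -0.19 zax [ 0.    -0.001 -1.   ] F [-0.47 -0.07  0.89] gw 0.0009245709862570447
yscale tool: rack->tool: x=rackx,y=-racky
```

View pics/side12.png

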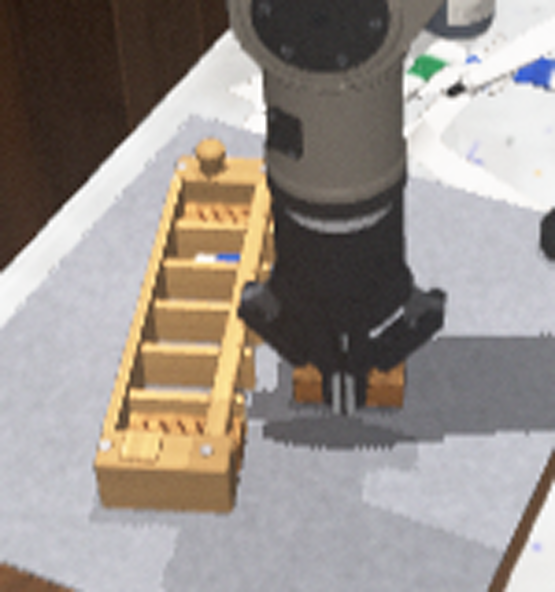

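The block is sliding right ahead of the finger and squaring up. Continuing.

>>> {"name": "step_arm", "arguments": {"increments": [[0,0.3,0,0,0,0,1],[0,0.4,0,0,0,0,1],[0,0.4,0,0,0,0,1],[0,0.4,0,0,0,0,1],[0,0.4,0,0,0,0,1],[0,0.4,0,0,0,0,1],[0,0.4,0,0,0,0,1],[0,0.4,0,0,0,0,1],[0,0.4,0,0,0,0,1],[0,0.4,0,0,0,0,1],[0,0.4,0,0,0,0,1],[0,0.4,0,0,0,0,1],[0,0.4,0,0,0,0,1],[0,0.2,0,0,0,0,1],[0,0,0,0,0,0,1]]}}

```text
t: 17.4
eef_pos: [0.5271, 0.2126, 0.0266]
tool_rot: [0.0, 0.985, 0.17, 0.0]
contact_force: [-0.7, 0.3, 0.0]
gripper_width: 0.0
```

```bash
python3 look.py 13 "side top"
```

```text
t 17.4 rack mm [-104.8   10.5] z over board -15.389106490537365 xaxis-yaw rel deg -0.16 zax [ 0. -0. -1.] F [-0.73  0.3   0.  ] gw 0.00022094422199099193
yscale tool: rack->tool: x=rackx,y=-racky
```

View pics/side13.png

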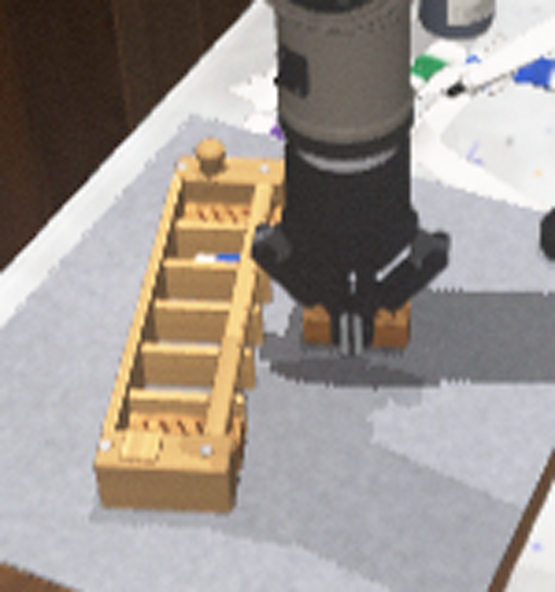

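View pics/top13.png

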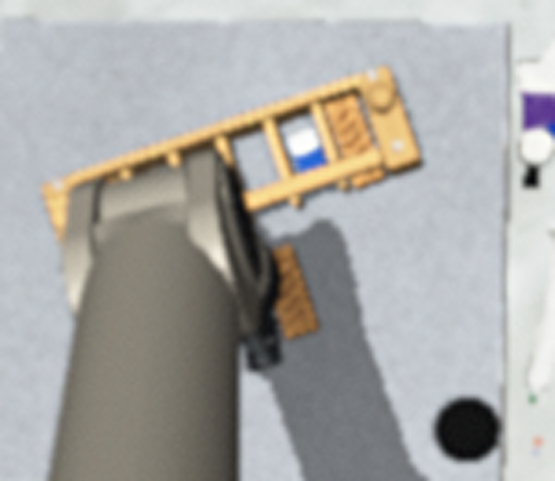

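Run:
```python
import pickle;from h import *
p=pickle.load(open("top13.pkl","rb"));s=pickle.load(open("side13.pkl","rb"));q=np.array([.6293,.2382,.345])
def inr(P):
    d=P[:2]-q[:2];c,s_=np.cos(q[2]),np.sin(q[2]);return (np.array([c*d[0]+s_*d[1],-s_*d[0]+c*d[1]])*1000).round(1)
for u,v in ((293,243),(320,329),(289,340)): print(inr(unproj(p,((u+.5)/3.7-.5+120,(v+.5)/3.7-.5+110),.066)))
cv2.imwrite("pics/za.png",cv2.resize(p["pixels"][165:210,180:215,::-1],None,fx=13,fy=13,interpolation=cv2.INTER_NEAREST))
```

```text
[-71.  -27.7]
[-142.7  -26.7]
[-143.    -0.9]
```

View pics/za.png

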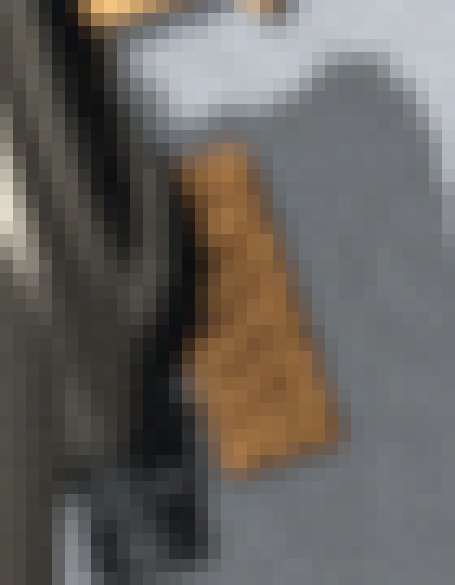

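The block is now at rack (-106, -14) mm and square to within about 0.01 rad. It needs 6 mm more, then I'll go round behind it.

>>> {"name": "step_arm", "arguments": {"increments": [[0,0.2,0,0,0,0,1],[0,0.2,0,0,0,0,1],[0,0.2,0,0,0,0,1],[0,0,0,0,0,0,1],[0,-0.5,0,0,0,0,1],[0,-1,0,0,0,0,1],[-1,-0.2,0,0,0,0,1],[-1.2,0,0,0,0,0,1],[-1.2,0,0,0,0,0,1],[-1.2,0,0,0,0,0,1],[-1.2,0,0,0,0,0,1],[-1,0,0,0,0,0,1],[0,0,0,0,0,0,1]]}}

```text
t: 18.8
eef_pos: [0.4574, 0.1998, 0.0265]
tool_rot: [0.0, 0.985, 0.17, -0.001]
contact_force: [0.3, 0.3, 0.0]
gripper_width: 0.001
```

>>> {"name": "step_arm", "arguments": {"increments": [[0,1,0,0,0,0,1],[0,1,0,0,0,0,1],[0,1,0,0,0,0,1],[0,1,0,0,0,0,1],[0,0.2,0,0,0,0,1],[0,0,0,0,0,0,1]]}}

```text
t: 19.4
eef_pos: [0.4736, 0.1604, 0.0266]
tool_rot: [0.0, 0.985, 0.17, -0.0]
contact_force: [-0.2, -0.7, 0.0]
gripper_width: 0.004
```

```bash
python3 look.py 14 "side top"
```

```text
t 19.4 rack mm [-172.9  -20.6] z over board -15.44343430179589 xaxis-yaw rel deg -0.21 zax [-0. -0. -1.] F [-0.19 -0.65  0.05] gw 0.003735690785228944
yscale tool: rack->tool: x=rackx,y=-racky
```

View pics/side14.png

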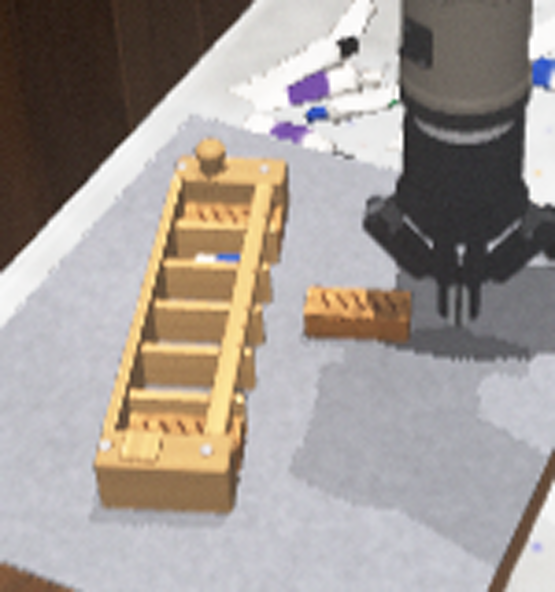

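View pics/top14.png

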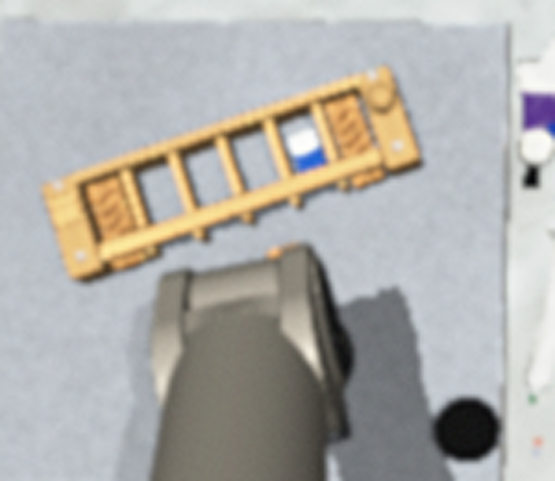

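```bash
cat > blk.py <<'E'
import sys,pickle;from h import *
# fit block top corners picked in a 10x zoom
n=sys.argv[1]; q=np.array([.6293,.2382,.345])
p=pickle.load(open(f"side{n}.pkl","rb")); x0,y0=map(int,sys.argv[2].split(","))
cv2.imwrite(f"pics/zk{n}.png",cv2.resize(p["pixels"][y0:y0+50,x0:x0+70,::-1],None,fx=11,fy=11,interpolation=cv2.INTER_NEAREST))
E
python3 blk.py 14 210,215
python3 - <<'E'
import pickle;from h import *
p=pickle.load(open("side14.pkl","rb"));q=[.6293,.2382,.345]
f=lambda P:((proj(p,rk(q,P))-[210,215]+.5)*11).round(0).tolist()
for y in (-.02,):
  print(f([(-.071,y+.013,.066),(-.071,y-.013,.066),(-.141,y-.013,.066),(-.141,y+.013,.066)]),f([(-.071,y+.013,.042),(-.141,y+.013,.042)]))
E
```

```text
[[137.0, 219.0], [150.0, 138.0], [457.0, 152.0], [449.0, 233.0]] [[141.0, 294.0], [450.0, 309.0]]
```

View pics/zk14.png

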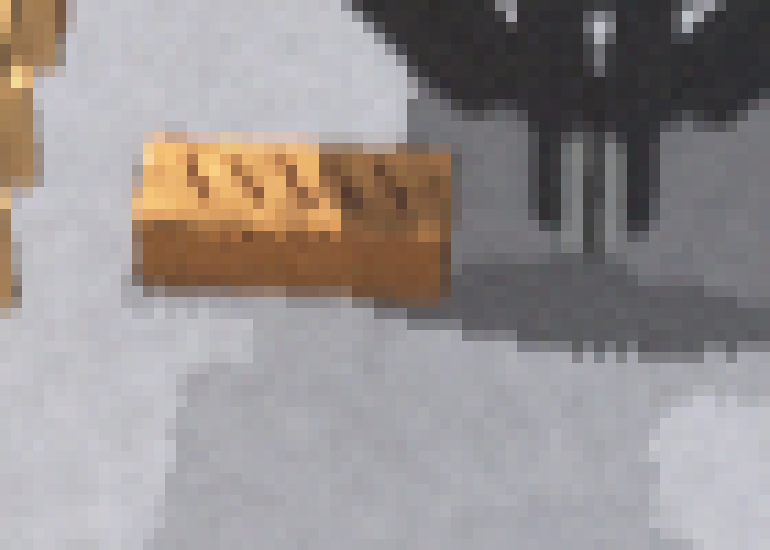

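The block lies at (-106, -20) mm, aligned with gap 3 to under 1 mm and nearly square. Now the endways push, in stages.

>>> {"name": "step_arm", "arguments": {"increments": [[0.5,0,0.3,0,0,0,1],[0.6,0,0,0,0,0,1],[0.4,0,0,0,0,0,1],[0.4,0,0,0,0,0,1],[0.4,0,0,0,0,0,1],[0.4,0,0,0,0,0,1],[0.4,0,0,0,0,0,1],[0.4,0,0,0,0,0,1],[0.4,0,0,0,0,0,1],[0.4,0,0,0,0,0,1],[0.4,0,0,0,0,0,1],[0.4,0,0,0,0,0,1],[0,0,0,0,0,0,1]]}}

```text
t: 20.8
eef_pos: [0.5221, 0.1785, 0.0237]
tool_rot: [-0.0, 0.985, 0.171, 0.0]
contact_force: [0.3, -0.1, 0.1]
gripper_width: 0.0
```

```bash
python3 look.py 15 "side top"
```

```text
t 20.8 rack mm [-121.1  -19.9] z over board -18.30567982507744 xaxis-yaw rel deg -0.12 zax [ 0.001  0.    -1.   ] F [ 0.28 -0.14  0.09] gw 0.00015751262759161039
yscale tool: rack->tool: x=rackx,y=-racky
```

View pics/side15.png

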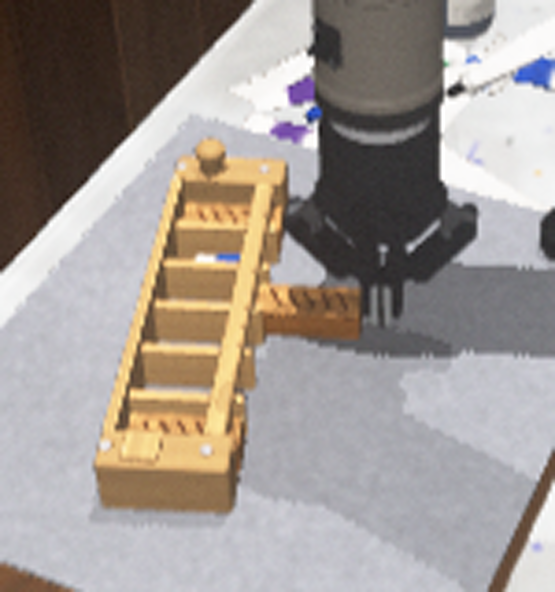

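The front end is entering between the noses of gap 3. Continuing.

>>> {"name": "step_arm", "arguments": {"increments": [[0.4,0,0,0,0,0,1],[0.4,0,0,0,0,0,1],[0.4,0,0,0,0,0,1],[0.4,0,0,0,0,0,1],[0.4,0,0,0,0,0,1],[0.4,0,0,0,0,0,1],[0.4,0,0,0,0,0,1],[0,0,0,0,0,0,1]]}}

```text
t: 21.7
eef_pos: [0.5484, 0.1879, 0.0236]
tool_rot: [-0.0, 0.985, 0.171, 0.0]
contact_force: [0.9, -0.3, 0.3]
gripper_width: 0.001
```

>>> {"name": "step_arm", "arguments": {"increments": [[0.4,0,0,0,0,0,1],[0.4,0,0,0,0,0,1],[0.4,0,0,0,0,0,1],[0.4,0,0,0,0,0,1],[0.4,0,0,0,0,0,1],[0.4,0,0,0,0,0,1],[0.3,0,0,0,0,0,1],[0,0,0,0,0,0,1]]}}

```text
t: 22.5
eef_pos: [0.5737, 0.1969, 0.0236]
tool_rot: [-0.0, 0.985, 0.171, 0.0]
contact_force: [0.0, 0.5, 0.6]
gripper_width: -0.003
```

```bash
python3 look.py 16 "side top"; python3 blk.py 16 190,200
```

```text
t 22.5 rack mm [-66.3 -20. ] z over board -18.375080645080093 xaxis-yaw rel deg -0.12 zax [ 0.001  0.    -1.   ] F [0.   0.54 0.57] gw -0.0032194330520617766
yscale tool: rack->tool: x=rackx,y=-racky
```

View pics/zk16.png

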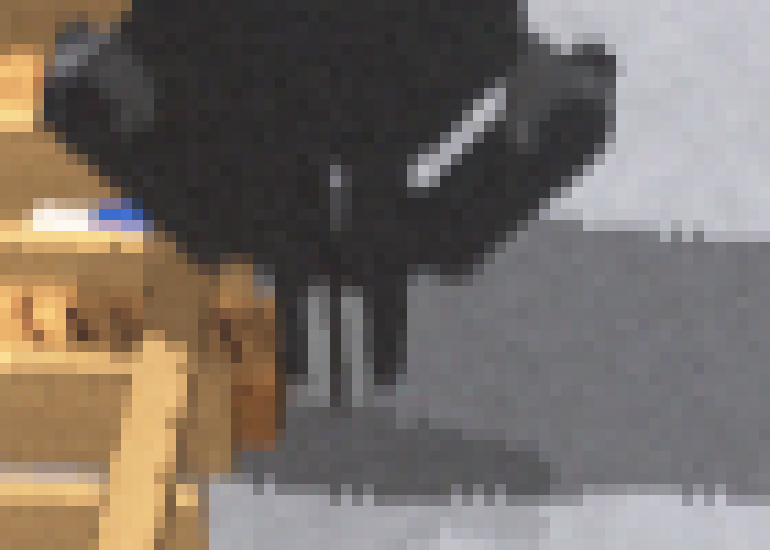

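View pics/top16.png

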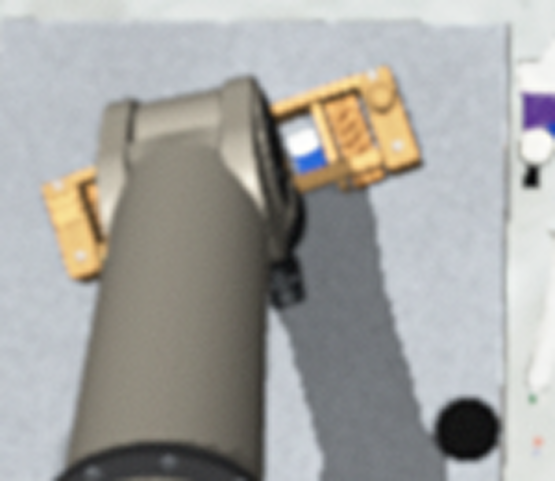

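About 10 mm to go. Creeping now and watching the force.

>>> {"name": "step_arm", "arguments": {"increments": [[0.2,0,0,0,0,0,1],[0.2,0,0,0,0,0,1],[0.2,0,0,0,0,0,1],[0.1,0,0,0,0,0,1],[0,0,0,0,0,0,1]]}}

```text
t: 23.1
eef_pos: [0.5799, 0.1992, 0.0236]
tool_rot: [-0.0, 0.985, 0.171, 0.0]
contact_force: [0.9, -0.2, 0.5]
gripper_width: 0.001
```

>>> {"name": "step_arm", "arguments": {"increments": [[0.1,0,0,0,0,0,1],[0.1,0,0,0,0,0,1],[0,0,0,0,0,0,1]]}}

```text
t: 23.4
eef_pos: [0.5817, 0.1998, 0.0236]
tool_rot: [-0.0, 0.985, 0.171, 0.0]
contact_force: [0.8, -0.2, 0.2]
gripper_width: -0.0
```

>>> {"name": "step_arm", "arguments": {"increments": [[0.1,0,0,0,0,0,1],[0,0,0,0,0,0,1]]}}

```text
t: 23.6
eef_pos: [0.5827, 0.2001, 0.0236]
tool_rot: [-0.0, 0.985, 0.171, 0.0]
contact_force: [0.1, 0.2, 0.7]
gripper_width: -0.005
```

>>> {"name": "step_arm", "arguments": {"increments": [[0.1,0,0,0,0,0,1],[0,0,0,0,0,0,1]]}}

```text
t: 23.8
eef_pos: [0.5836, 0.2005, 0.0236]
tool_rot: [-0.0, 0.985, 0.171, 0.0]
contact_force: [-0.4, -0.5, 0.2]
gripper_width: -0.001
```

>>> {"name": "step_arm", "arguments": {"increments": [[0.1,0,0,0,0,0,1],[0,0,0,0,0,0,1]]}}

```text
t: 24.0
eef_pos: [0.5844, 0.2007, 0.0236]
tool_rot: [0.0, 0.985, 0.171, -0.0]
contact_force: [-1.5, -0.7, 0.4]
gripper_width: 0.003
```

```bash
python3 look.py 17 "side"; python3 blk.py 17 190,200
```

```text
t 24.0 rack mm [-55.  -20.1] z over board -18.420819789242252 xaxis-yaw rel deg -0.13 zax [-0. -0. -1.] F [-1.53 -0.72  0.43] gw 0.0025725446632533944
yscale tool: rack->tool: x=rackx,y=-racky
```

View pics/zk17.png

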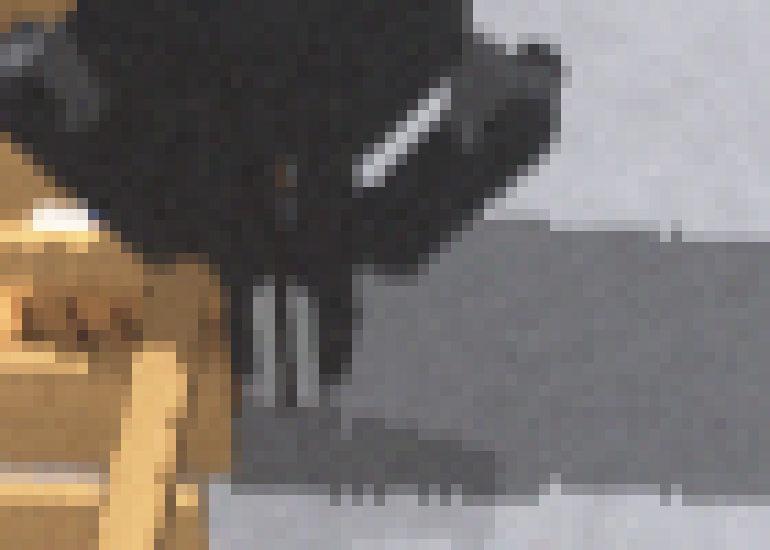

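The force is just starting to rise as the block nears the back. Pressing a little further.

>>> {"name": "step_arm", "arguments": {"increments": [[0.1,0,0,0,0,0,1],[0,0,0,0,0,0,1]]}}

```text
t: 24.25
eef_pos: [0.5844, 0.2007, 0.0235]
tool_rot: [0.0, 0.985, 0.17, -0.001]
contact_force: [-4.9, -0.8, 4.7]
gripper_width: -0.001
```

>>> {"name": "step_arm", "arguments": {"increments": [[0.1,0,0,0,0,0,1],[0,0,0,0,0,0,1]]}}

```text
t: 24.45
eef_pos: [0.5844, 0.2007, 0.0233]
tool_rot: [0.0, 0.985, 0.17, -0.002]
contact_force: [-7.4, -2.8, 6.6]
gripper_width: 0.002
```

The finger stopped hard at rack x of about -55 mm, which fits the home position. I'll back off, lift clear and inspect.

>>> {"name": "step_arm", "arguments": {"increments": [[-0.3,0,0,0,0,0,1],[-1,0,0,0,0,0,1],[-2,0,0,0,0,0,1],[-3,0,-1,0,0,0,1],[-3,0,-2,0,0,0,1],[-1,-2,-2,0,0,0,1],[0,-3,-2,0,0,0,1],[0,-4,-2,0,0,0,1],[0,-4,0,0,0,0,1],[0,-4,0,0,0,0,1],[0,-4,0,0,0,0,1],[0,-3,0,0,0,0,1],[0,-2,0,0,0,0,1],[0,0,0,0,0,0,1]]}}

```text
t: 25.85
eef_pos: [0.3999, 0.4153, 0.1136]
tool_rot: [-0.001, 0.985, 0.173, 0.0]
contact_force: [0.8, -0.1, 0.5]
gripper_width: 0.001
```

```bash
python3 look.py 18 "side top"
python3 - <<'E'
import cv2,pickle
from h import *
p=pickle.load(open("top18.pkl","rb"));cv2.imwrite("pics/zt18.png",cv2.resize(p["pixels"][122:192,130:235,::-1],None,fx=7.5,fy=7.5,interpolation=cv2.INTER_NEAREST))
s=pickle.load(open("side18.pkl","rb"));cv2.imwrite("pics/zs18.png",cv2.resize(s["pixels"][185:285,155:245,::-1],None,fx=6,fy=6,interpolation=cv2.INTER_NEAREST))
E
```

```text
t 25.85 rack mm [-156.   244.3] z over board 71.55986029448974 xaxis-yaw rel deg 0.18 zax [ 0.     0.002 -1.   ] F [ 0.77 -0.14  0.5 ] gw 0.0009433379556722542
yscale tool: rack->tool: x=rackx,y=-racky
```

View pics/zt18.png

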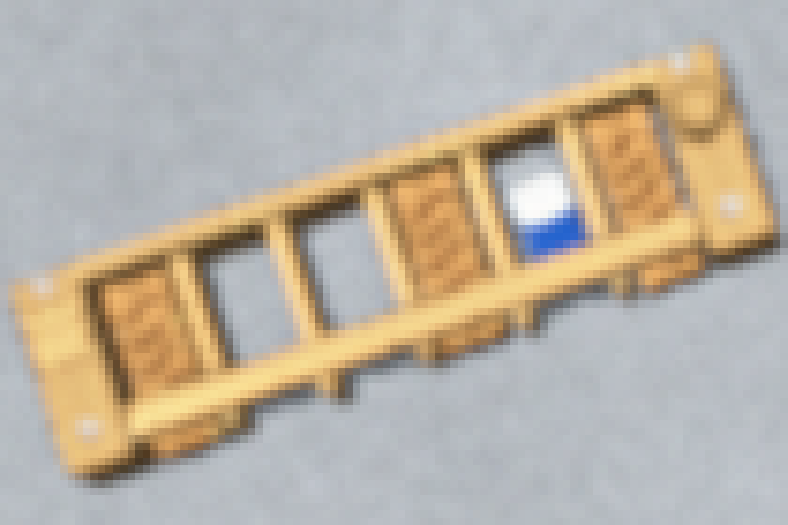

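View pics/zs18.png

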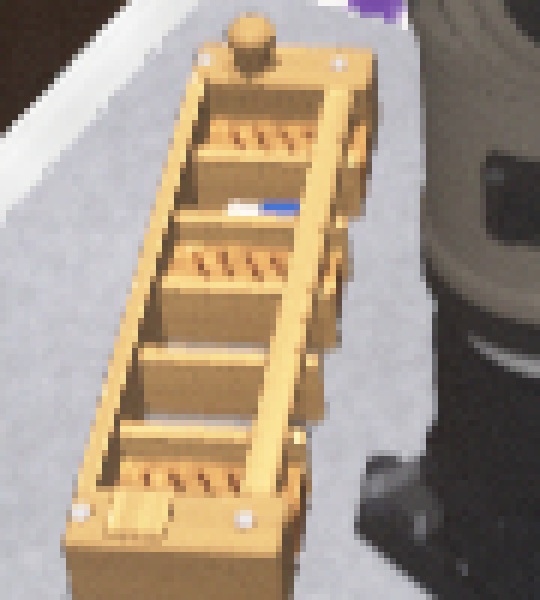

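Run:
```python
import pickle;from h import *
p=pickle.load(open("top18.pkl","rb"));q=[.6293,.2382,.342]
im=p["pixels"].astype(np.float32)
for y in (.1,-.02,-.1):
    xs=np.arange(-.060,-.036,.001); sat=[]
    for x in xs:
        P=rk(q,[(x,y+d,.066) for d in np.linspace(-.006,.006,7)]); uv=proj(p,P).astype(np.float32)
        c=cv2.remap(im,uv[:,0].copy(),uv[:,1].copy(),cv2.INTER_LINEAR).reshape(-1,3); sat.append((c[:,0]-c[:,2]).mean())
    sat=np.array(sat); print(y,[int(v) for v in sat], "edge mm", round(1000*np.interp(55,sat,xs),1))
```

```text
0.1 [-10, -10, -10, -10, -11, -11, -11, -11, -9, -7, -3, 6, 22, 41, 62, 82, 99, 110, 114, 115, 113, 108, 103, 100] edge mm -46.4
-0.02 [-11, -11, -10, -10, -10, -11, -11, -11, -11, -12, -11, -10, -7, -3, 8, 23, 41, 62, 80, 96, 103, 106, 105, 102] edge mm -43.3
-0.1 [-11, -11, -11, -11, -11, -11, -11, -11, -11, -11, -9, -6, 1, 12, 30, 51, 73, 93, 106, 113, 117, 115, 111, 106] edge mm -44.9
```

```bash
python3 -c "
from station import bot
print(bot.get_obs()['t'],bot.hand_in())"
```

```text
the job is handed in; nothing more can be done
25.95 None
```

The job is done and handed in at about 26 s of the 61 s allowed.

**Stroke:** With the fingers shut, I touched the rail over the gap next to the knob and ran the tip along it with about 6 N to over the third gap. I then lifted straight off. The tip stayed on the rail throughout, but I stopped for 0.1 s or less at about rack y = -23 mm. From there I crept 4 mm to centre it at -19 mm (gap centre -20 mm).

**Filing:** The block lay in front of the fifth gap. I pushed it sideways along the board, went round behind it, and pushed it endways into the third gap until it stopped hard, at about 8 N of push.

**Last checks:**
- **Position:** The pictures show the block in the third gap from the knob. Its front end is at about rack x = -43.3 mm, against -43 mm for fully home.
- **Other things in the rack:** The two filed blocks and the eraser look unmoved. I judged this by eye from the final pictures.
- **Clearance:** The arm ended clear of everything.

**What disagreed:**
- **Fingertip height:** The fingertip was about 28 mm above the reported TCP height. I found this by touching the rail and saw it in the side camera, then corrected the later heights by it.
- **Filed blocks:** In the same picture the filed blocks' front ends measured about -45 to -46 mm, about 2 mm further out than the block I filed. That is within the measurement error, or those blocks may not be fully seated.
- **Upward force:** At the final stop the wrist also read about 6.6 N upward. I put this down to friction on the block's end and did not look into it further.

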